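# Turn a welded strap over and clamp it for the back-side weld

### The job

The short steel strap on the two aluminium parallels has been welded on its upper face. Turn it over so that the bare joint faces up, lay it on the rest bars of the welding fixture with a long edge flat against the fence and its middle under the clamp, then swing the clamp's red handle down until the clamp is locked on the strap. Never let the strap drop or topple, and leave the tubes, the flask and the brush where they stand.

Things in the scene. Friction and masses are not known exactly. Their poses are not given: they have to be found in the camera images.
- strap_center (a point): Centre (half-way up) of the loose steel strap: 90 mm long (its y), 50 wide (x), 12 thick (z), about 0.4 kg. Its +z points out of the welded face: bright rippled bead with a straw and blue heat-tint band. The other face is plain grey with a black joint line and two small tacks. Starts welded face up across the parallels. It can stand by itself on an end on the table
- strap: The strap as a whole; origin at the middle of its bare face, axes as strap_center
- parallels: Two aluminium bars fixed to the table under the strap; origin on the table midway between them. Each is 120 mm long (x), 10 wide, 30 high; 76 mm apart centre to centre (y). Under the middle of the strap's long edges there is thus a free space 66 mm wide and 30 mm deep for fingertips
- home (a point): Fixed point in the welding fixture: where the strap's centre is when home, 41 mm above the table. x points horizontally to the fence, y along the fence, z up. The strap lies on two aluminium rest bars, 10 mm wide, tops 6 mm below this point, centred at y +38 and -38, running from x = -75 mm to the fence; along them it can be slid. Between them: free space 66 mm wide, 27 mm deep
- fixture: The fixture, fixed to the table: a dark base plate 8 mm thick; origin on the table under home, same axes. The plate covers x -80 to 175 mm, y -55 to 55. Behind the fence at y = 0 stands the toggle clamp: body x 59 to 140, half-width 25, up to 74 mm high; its open arm leans up to 135 mm above the table within x 30 to 85, half-width 12
- fence (a point): Middle of the upper edge of the fence's face: a steel bar along the fixture's y (-55 to 55 mm), face at x = 25 mm, 12 mm thick, top 44 mm above the table (3 mm below the top of a strap lying on the rests). The strap's long edge stops at this face
- clamp_arm (a joint): Angle of the toggle clamp's arm: 0 open (arm up), about 1.30 locked (arm level, its pad pressing on the strap 13 mm from the fence with about 10 N). Driven by the handle through a toggle linkage; stays open or locked by itself
- spindle: Copper-tipped sprung pressure pad (14 mm diameter, gives up to 7 mm) at the end of the clamp's arm; origin on the arm's pivot
- handle_grip (a point): Point on the axis of the clamp's red grip sleeve (16 mm diameter), 20 mm from its end. Open, the handle stands up. It swings in the fixture's plane y = 0, away from the fence and down. Way of this point, fixture x, z in mm (handle's angle above level): 96, 163 (85 deg, open); 119, 165 (73); 144, 163 (60); 166, 154 (46); 183, 138 (30); 192, 120 (17); 198, 85 (locked, level)
- handle_locked (a point): Fixed point where handle_grip comes to lie when the clamp is locked; the handle is then level, pointing to the fixture's +x. Pushing the handle takes 2 to 5 N; then it stops hard and stays down
- tube1_center (a point): Centre of a loose steel tube standing upright, 32 mm diameter, 130 mm high: leave alone
- tube2_center (a point): Centre of a second such tube: leave alone
- flask_center (a point): Centre (half-way up) of a loose aluminium flask standing upright, 64 mm diameter, 160 mm high: leave alone
- brush_center (a point): Centre of a loose wire brush lying bristles down: 190 mm long (its x), 24 mm wide, 33 mm high: leave alone
Not all that is in view belongs to the job. There is more than one size of the strap; the job needs the smaller.

How it is judged:
By the outcome, as a careful person would: the job done as asked, in the order asked, and still so for the second after the job is handed in, with the robot touching nothing.
It also fails if it takes over 72 s, if anything falls off the work surface, if the arm or the gripper's body presses on something with over 40 N, if the wrist force passes 120 N, or if a joint passes its speed limit or range.

### The arm

A 6-joint arm with a two-finger parallel gripper is mounted at the origin on the work surface. World frame = base frame: x ahead of the robot, y to its left, z up, the work surface at z = 0. Lengths are in mm, angles in rad, forces in N, time in s.
With the tool pointing down it reaches from about 350 to 950 mm from the base axis. Payload 17.4 kg.
Tool frame: the origin (TCP) lies midway between the tips of the shut fingers; the grasp point (between the pads) lies 19 mm behind it; z points along the fingers, y is the line along which they close (so a half turn about z gives the same grasp; the last joint's range is limited). The gripper opens to 93 mm and grips with 3 to 60 N. Pads are 15 mm wide; open, the fingers measure 128 mm over their backs; the gripper's body (75 mm by 188 mm) begins 65 mm behind the grasp point.
Start: joints at [1.211, 0.116, 1.442, -0, 1.584, -0.038], TCP at [213.493, 640.354, 218.646] pointing down, gripper open.
Joint ranges: [-2.83, 2.83], [-0.83, 2.19], [0.07, 2.5], [-1.14, 4.28], [0.01, 3], [-2.97, 2.97]. Speed limits (rad/s): [1.89, 1.89, 2.22, 3.14, 3.14, 3.14].

### API

Orientations are given as a rotation vector (axis times angle).
In Python, from cell import robot, vision gives the robot as it stands.
- The arm moves only by the tool servo_tool, never from a script. Its argument "rows" is one flat list of numbers, 5 for each row, row after row: the shift along the tool's x, y, z in m, then the turn about the tool's z in degrees, then the opening, from 0 (shut) to 1 (fully open). A call has 1 to 8 rows; each row is the pose to reach, as a shift and turn from the pose commanded when the call began, along the tool's axes at that moment; what a row does not reach only later rows make up. A row lasts 1/10 s, in which the tool goes at most 50 mm and 8.59 degrees, less where a joint would pass 70% of its speed; a pose out of reach is approached as far as the arm can. A call with a gripper value outside its range is refused whole. The fingers move at their own pace and stop on an object; "force" is the grip in N (left out, the last holds). Time passes only in rows, so rows that repeat a pose let the fingers close. It gives the time, the measured TCP pose, the force, the opening and the grip force at its end, in the units of the state.
- robot.observe(): the state, without advancing time (a new reading comes with each control period).
- vision.read_camera(name): name is "scene" or "top" or "wrist"; returns a dict with "frame" (384x512x3 uint8, red, green, blue), "intrinsics" (3x3 intrinsics, pixels), "cam_to_world" (4x4, takes a point from camera to world coordinates). Camera axes: x right, y up, looking along -z (the intrinsics and any distortion apply to the point x, -y, -z); pixel columns grow to the right and rows downward; lengths in mm; the calibration is good to about 2 mm. A picture is of the moment at which its call begins. There is no depth.
- robot.close_job(): hands the job in; it is judged then, once.
Trained networks look in a picture, given as the dict that the camera call returned (one of the last four; its "shot" number tells which), for a name from the list of things; names that differ only in an ending like _2 or _b are one class to them, and where a whole thing is asked for, a point or a joint stands for the part that bears it (a point fixed in the world has none). Each returns a list of dicts, best first, with "conf" (0 to 1); they miss things now and then, are a little off and sometimes report something else, mostly with a low value. They report only what shows in the picture. A call takes as long as a camera call. They do not tell look-alikes from the thing itself.
- vision.spot_in(query, picture): "xyz" ([x, y, z] in mm, in world coordinates, good to about 4 mm: the middle of the surface that is visible of it).
- vision.silhouettes(query, picture): "region" (384x512 bool, what is visible of it).
The state is a dict: "time": time; "qpos": joint angles; "qd": joint speeds; "joint_efforts": joint torques, N m; "ee_pos": TCP position; "ee_rot": TCP orientation; "contact_force": force on the tool from outside, world axes, zero at the start; "torque": the same for the moment, N m; "opening": finger opening in mm; "grasp_force": force on a finger pad.
Only numpy, scipy, OpenCV 4.12 (cv2) and the standard library are available. Lean on these libraries where they do the work, as an engineer would, in place of code of your own. Each camera call takes 0.05 s, during which the arm holds its last target. There are 200 camera calls.

## Working session

There is one attempt and no reset: what is moved stays moved. The work goes in short steps, Python scripts to look and compute and a tool call to move; the robot and the scene stay as the last step left them, time stands still between calls to the robot, and variables do not carry over. Pictures are saved under pics/ and viewed, at most 10 in all, crops included, and the job is handed in when it is done.

Besides the shell and the picture viewer there is one more tool, called after "Request:" in YAML: its name, and indented under it one key for each argument. servo_tool: Moves the arm, as the interface text tells. Its arguments: {"type":"object","properties":{"rows":{"type":"array"},"force":{"type":"number"}},"required":["rows"]}

```bash
ls; mkdir -p pics; cat > shot.py <<'E'
import cv2,sys
from cell import robot,vision
def shot(n,f):
    p=vision.read_camera(n); cv2.imwrite('pics/'+f,cv2.cvtColor(p['frame'],cv2.COLOR_RGB2BGR)); return p
E
python3 - <<'E'
from shot import *
import numpy as np
np.set_printoptions(precision=1,suppress=True)
print(robot.observe())
ps={}
for n in ('top','scene'):
    p=shot(n,n+'1.png'); print(n,p['intrinsics'].tolist(),p['cam_to_world'].tolist())
    for q in ('strap_center','strap','parallels','fixture','fence','handle_grip','spindle','tube1_center','flask_center','brush_center'):
        r=vision.spot_in(q,p); print(q,[(np.round(d['xyz']).tolist(),round(d['conf'],2)) for d in r[:4]])
    ps[n]=p
import cv2
cv2.imwrite('pics/a.png',cv2.cvtColor(cv2.resize(ps['top']['frame'],(800,600)),cv2.COLOR_RGB2BGR))
cv2.imwrite('pics/b.png',cv2.cvtColor(cv2.resize(ps['scene']['frame'],(800,600)),cv2.COLOR_RGB2BGR))
E
```

```text
pics
{'time': 0.0, 'qpos': array([ 1.2,  0.1,  1.4,  0. ,  1.6, -0. ]), 'qd': array([-0.,  0.,  0.,  0.,  0.,  0.]), 'joint_efforts': array([ -0. , -72.1, -62.3,   0.1,   0. ,  -0. ]), 'ee_pos': array([213.4, 640.2, 217.9]), 'ee_rot': array([-0.5, -3.1,  0. ]), 'contact_force': array([0.2, 0.4, 0.4]), 'torque': array([ 0., -0., -0.]), 'grasp_force': 0.0, 'opening': 92.89445754400255}
top [[449.7004555924607, 0.0, 256.95076685879064], [0.0, 449.7004555924607, 195.92661317410085], [0.0, 0.0, 1.0]] [[-0.012053408325355395, 0.9867922496392895, -0.16154185649413585, 357.97227492798174], [-0.9999230150940973, -0.011419042257280855, 0.004854828427020187, 76.50717316105222], [0.002946053779485888, 0.16158793743889477, 0.9868539199098173, 1236.076876052746], [0.0, 0.0, 0.0, 1.0]]
strap_center [([503.0, 494.0, 15.0], 0.96), ([499.0, 322.0, 43.0], 0.69)]
strap [([508.0, 322.0, 42.0], 0.92), ([500.0, 497.0, 20.0], 0.78)]
parallels [([488.0, 341.0, 25.0], 0.77)]
fixture [([539.0, -83.0, 8.0], 0.69)]
fence [([537.0, -84.0, 8.0], 0.82)]
handle_grip [([569.0, -120.0, 160.0], 0.51), ([553.0, -94.0, 1
[... 567 characters left out ...]
, 0.0, 1.0]]
strap_center [([514.0, 327.0, 43.0], 0.82), ([514.0, 504.0, 14.0], 0.76), ([545.0, 338.0, 35.0], 0.58), ([378.0, -270.0, 84.0], 0.49)]
strap [([517.0, 500.0, 18.0], 0.93), ([517.0, 325.0, 44.0], 0.64), ([582.0, -126.0, 128.0], 0.56)]
parallels [([545.0, 337.0, 31.0], 0.52), ([563.0, -98.0, 22.0], 0.39), ([375.0, -263.0, 85.0], 0.35)]
fixture [([568.0, -99.0, 26.0], 0.93)]
fence [([516.0, 325.0, 44.0], 0.74), ([566.0, -97.0, 25.0], 0.64)]
handle_grip [([581.0, -124.0, 130.0], 0.47)]
spindle [([671.0, 101.0, 80.0], 0.3)]
tube1_center [([670.0, 103.0, 79.0], 0.71), ([568.0, -96.0, 25.0], 0.67)]
flask_center [([375.0, -266.0, 84.0], 0.72)]
brush_center [([658.0, 292.0, 29.0], 0.76)]
```

View pics/a.png

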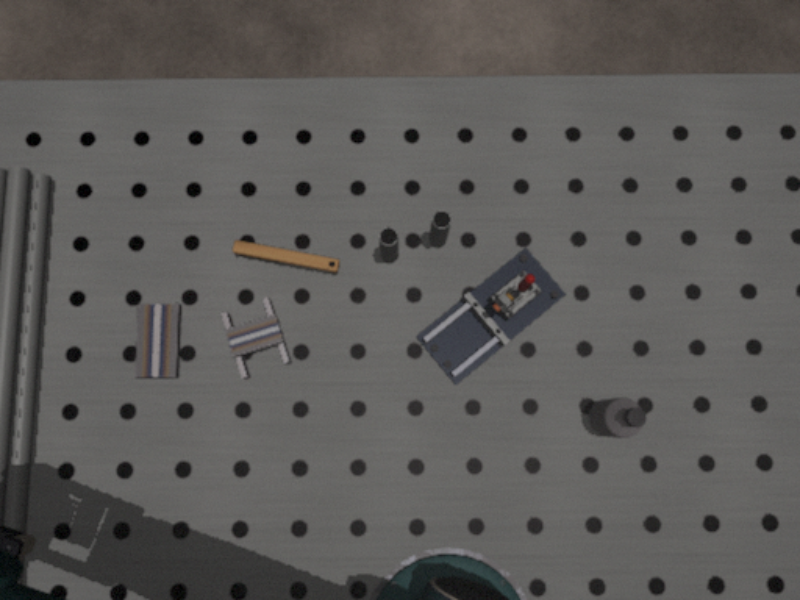

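View pics/b.png

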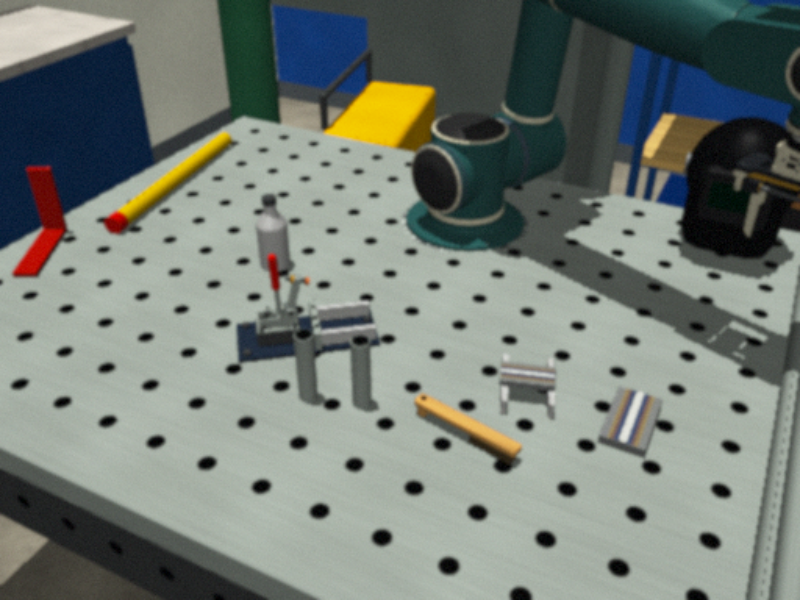

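The top view shows the small strap on the parallels near px (255,337) of 800x600. The bigger look-alike is at (158,340), and the fixture runs from (417,338) to (565,295) with its clamp and red handle at the upper right. Tubes, brush and flask stand clear of the route. Next I'll measure yaw and position from the outlines.

```bash
cat >> shot.py <<'E'
import numpy as np
from scipy.spatial.transform import Rotation as R
np.set_printoptions(precision=1,suppress=True)
def back(p,uv,z):
    K=p['intrinsics'];T=np.array(p['cam_to_world']);uv=np.atleast_2d(uv)
    d=np.c_[(uv[:,0]-K[0,2])/K[0,0],-(uv[:,1]-K[1,2])/K[1,1],-np.ones(len(uv))]@T[:3,:3].T
    return T[:3,3]+d*((z-T[2,3])/d[:,2])[:,None]
def proj(p,X):
    T=np.array(p['cam_to_world']);c=(np.atleast_2d(X)-T[:3,3])@T[:3,:3]
    K=p['intrinsics'];return np.c_[K[0,0]*c[:,0]/-c[:,2]+K[0,2],-K[1,1]*c[:,1]/-c[:,2]+K[1,2]]
def rect(p,m,z):
    ys,xs=np.nonzero(m); W=back(p,np.c_[xs,ys],z)[:,:2].astype(np.float32)
    return cv2.minAreaRect(W)
def axes():
    s=robot.observe();M=R.from_rotvec(s['ee_rot']).as_matrix();return s,M
E
python3 - <<'E'
from shot import *
p=vision.read_camera('top')
for q,z in (('strap',42),('parallels',30),('fixture',8),('fence',44),('handle_grip',160),('tube1_center',130),('flask_center',160),('brush_center',33)):
    for d in vision.silhouettes(q,p)[:3]: print(q,round(d['conf'],2),d['region'].sum(),np.round(np.array(sum([list(x) if isinstance(x,tuple) else [x] for x in rect(p,d['region'],z)],[])),1))
s,M=axes();print(M)
f=p['frame'];c=cv2.cvtColor(f,cv2.COLOR_RGB2BGR)
a=cv2.resize(c[180:250,135:200],(400,430),interpolation=cv2.INTER_CUBIC)
b=cv2.resize(c[150:255,260:370],(400,382),interpolation=cv2.INTER_CUBIC)
o=np.zeros((430,800,3),np.uint8);o[:,:400]=a;o[:382,400:]=b
cv2.imwrite('pics/c.png',np.clip(o*1.6,0,255).astype(np.uint8))
E
```

```text
strap 0.96 1298 [500.5 488.1  74.4 126.1  89.4]
strap 0.63 646 [508.4 323.6  52.5  90.8  18.2]
parallels 0.67 281 [504.3 323.6 121.1  91.6  19.6]
parallels 0.55 602 [507.9 326.   50.9  91.5  14.9]
fixture 0.83 3651 [543.2 -86.4 111.9 257.6  38. ]
fence 0.65 3581 [538.6 -80.3 108.6 247.7  38.4]
handle_grip 0.65 91 [ 567.  -118.9   15.4   38.9   44.1]
tube1_center 0.73 247 [641.7  92.4  30.4  57.2  89.6]
flask_center 0.76 775 [ 361.4 -252.3   87.2   60.9   81.3]
flask_center 0.42 573 [617.7 253.6 167.9  23.5  79.1]
brush_center 0.59 664 [648.5 273.8 191.6  29.7  78.3]
[[-0.9  0.3 -0. ]
 [ 0.3  0.9 -0. ]
 [-0.  -0.  -1. ]]
```

View pics/c.png

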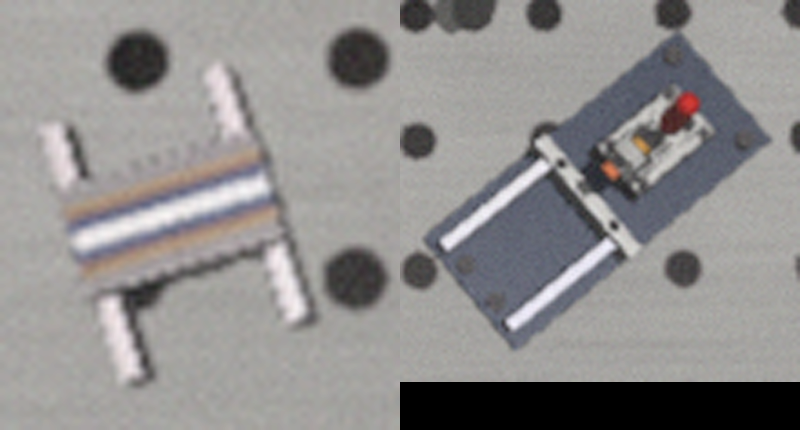

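```bash
cat >> shot.py <<'E'
def go(x,y,z,yaw=None):
    s,M=axes(); d=M.T@(np.array([x,y,z])-s['ee_pos']); cur=np.degrees(np.arctan2(M[1,1],M[0,1]))
    t=0 if yaw is None else ((cur-yaw+180)%360-180)
    print('shift m',np.round(d/1000,4),'turn',round(t,2),'cur yaw',round(cur,2),'pos',s['ee_pos'],'t',s['time'])
E
python3 - <<'E'
from shot import *
go(506,323.6,170,18.8)
E
```

```text
shift m [-0.4 -0.2  0. ] turn 52.76 cur yaw 71.56 pos [213.5 640.3 218.7] t 1.55
```

```bash
sed -i "s/np.round(d\/1000,4)/np.round(d\/1000,4).tolist()/" shot.py; python3 - <<'E'
from shot import *
go(506,323.6,170,18.8)
E
```

```text
shift m [-0.3777, -0.208, 0.0487] turn 52.76 cur yaw 71.56 pos [213.5 640.3 218.7] t 1.55
```

Request:
servo_tool:
  rows: [-0.045, -0.025, 0.0, 6.6, 1, -0.09, -0.05, 0.01, 13.2, 1, -0.135, -0.075, 0.02, 19.8, 1, -0.18, -0.1, 0.03, 26.4, 1, -0.225, -0.125, 0.035, 33, 1, -0.27, -0.15, 0.04, 39.6, 1, -0.315, -0.175, 0.045, 46.2, 1, -0.36, -0.2, 0.0487, 52.76, 1]

```text
time: 2.35
ee_pos: [482.4, 346.4, 171.1]
ee_rot: [1.835, 2.55, 0.001]
contact_force: [0.4, 0.6, 0.0]
opening: 93.1
grasp_force: 0.0
```

```bash
python3 - <<'E'
from shot import *
go(506,323.6,170,18.8)
p=shot('wrist','w1.png');print(p['cam_to_world'])
for q,z in (('strap',42),('parallels',30)):
    for d in vision.silhouettes(q,p)[:3]: print(q,round(d['conf'],2),d['region'].sum(),rect(p,d['region'],z))
E
```

```text
shift m [-0.0292, 0.0152, 0.0011] turn -0.27 cur yaw 18.53 pos [482.4 346.4 171.1] t 2.35
[[  0.9  -0.3  -0.1 457.8]
 [  0.3   0.9   0.3 419.8]
 [  0.   -0.3   1.  337.1]
 [  0.    0.    0.    1. ]]
strap 0.77 10465 ((499.4023132324219, 491.6868591308594), (119.67476654052734, 67.53397369384766), 0.1633560061454773)
strap 0.67 4834 ((505.940185546875, 325.2933349609375), (50.19975280761719, 92.35436248779297), 16.57805824279785)
parallels 0.71 2824 ((503.7724304199219, 328.90533447265625), (121.33586120605469, 92.56135559082031), 19.829477310180664)
```

View pics/w1.png

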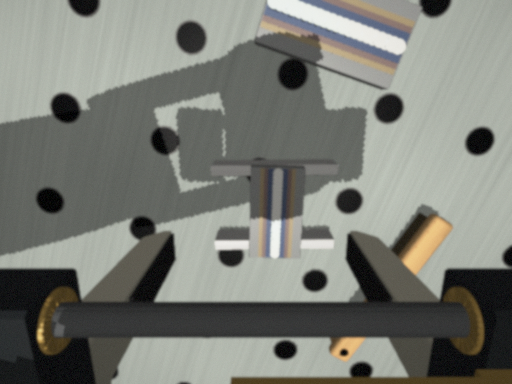

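Wrist view: small strap at px (275,210), lying between the parallels' bars at rows 168 and 243, with the fingers' tips framing it. Its centre is about (506.5, 324.5) and the yaw about 18.5°, consistent in both views. I'll go to a grip 18 mm off centre.

```bash
python3 - <<'E'
from shot import *
go(500.8,341.6,17,18.5)
E
```

```text
shift m [-0.0099, 0.0157, 0.1538] turn 0.05 cur yaw 18.55 pos [482.8 346.1 170.8] t 2.5
```

Request:
servo_tool:
  rows: [-0.01, 0.0157, 0.05, 0, 1, -0.01, 0.0157, 0.1, 0, 1, -0.01, 0.0157, 0.12, 0, 1, -0.01, 0.0157, 0.135, 0, 1, -0.01, 0.0157, 0.145, 0, 1, -0.01, 0.0157, 0.1535, 0, 1, -0.01, 0.0157, 0.1535, 0, 1]

```text
time: 3.2
ee_pos: [499.3, 344.1, 17.6]
ee_rot: [-1.828, -2.555, -0.0]
contact_force: [-0.6, -0.4, 0.2]
opening: 93.1
grasp_force: 0.0
```

```bash
python3 - <<'E'
from shot import *
go(500.8,341.6,17,18.5); print(robot.observe()['contact_force'])
shot('wrist','w2.png')
E
```

```text
shift m [-0.0028, 0.0006, 0.0006] turn 0.33 cur yaw 18.83 pos [499.3 344.1  17.6] t 3.2
[-0.6 -0.4  0.2]
```

View pics/w2.png

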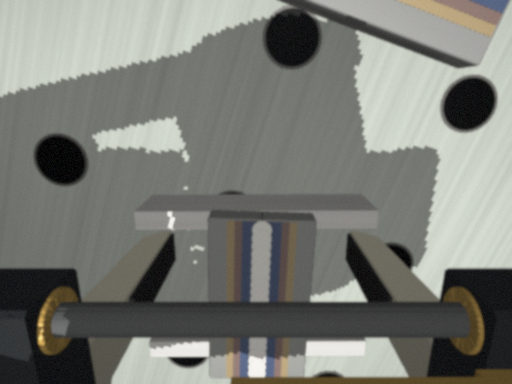

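The strap (columns 208–316) is centred between the fingertips (170 and 350). I'm closing on it now.

Request:
servo_tool:
  rows: [-0.003, 0, 0, 0, 1, -0.003, 0, 0, 0, 0.4, -0.003, 0, 0, 0, 0.4, -0.003, 0, 0, 0, 0.4, -0.003, 0, 0, 0, 0.4, -0.003, 0, 0, 0, 0.4, -0.003, 0, 0, 0, 0.4, -0.003, 0, 0, 0, 0.4]
  force: 30

```text
time: 4.05
ee_pos: [500.3, 340.9, 17.6]
ee_rot: [-1.829, -2.554, 0.0]
contact_force: [-0.4, -0.0, 0.4]
opening: 49.9
grasp_force: 29.9
```

Request:
servo_tool:
  rows: [0, 0, -0.003, 0, 0.4, 0, 0, -0.006, 0, 0.4, 0.003, 0, -0.006, 0, 0.4, 0.005, 0, -0.006, 0, 0.4, 0.005, 0, -0.003, 0, 0.4, 0.005, 0, -0.001, 0, 0.4, 0.005, 0, 0, 0, 0.4, 0.005, 0, 0, 0, 0.4]
  force: 30

```text
time: 4.85
ee_pos: [498.7, 345.6, 17.7]
ee_rot: [-1.829, -2.554, 0.0]
contact_force: [-3.0, -1.1, -0.1]
opening: 49.7
grasp_force: 29.9
```

Request:
servo_tool:
  rows: [0, 0, 0, 0, 0.4, 0, 0, 0, 0, 0.4, -0.0005, 0, -0.0055, 0, 0.4, -0.001, 0, -0.011, 0, 0.4, -0.0025, 0, -0.016, 0, 0.4, -0.0045, 0, -0.021, 0, 0.4, -0.007, 0, -0.026, 0, 0.4, -0.01, 0, -0.0307, 0, 0.4]
  force: 7

```text
time: 5.65
ee_pos: [502.1, 336.0, 48.9]
ee_rot: [1.829, 2.554, 0.0]
contact_force: [0.2, 0.5, -5.8]
opening: 49.8
grasp_force: 7.0
```

```bash
python3 - <<'E'
from shot import *
s=robot.observe();print(s['contact_force'],s['torque']*1000,s['grasp_force'],s['opening'],s['ee_pos'])
p=shot('scene','s2.png');c=cv2.cvtColor(p['frame'],cv2.COLOR_RGB2BGR)
u,v=proj(p,[507,324,60])[0].astype(int);print(u,v)
a=cv2.resize(c[v-60:v+50,u-70:u+70],(700,550),interpolation=cv2.INTER_CUBIC);cv2.imwrite('pics/s2c.png',a)
E
```

```text
[ 0.2  0.5 -5.8] [ 23.1  46.6 -57.6] 6.999766230583191 49.84846022388677 [502.1 336.   48.9]
337 233
```

View pics/s2c.png

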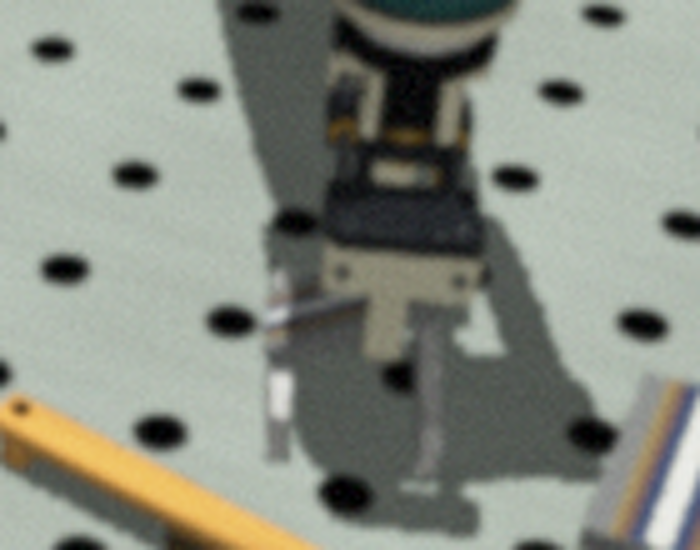

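The strap's left end sits on the left bar at (270,330) and it rises to the fingers, tilting as intended. I'll continue the arc.

Request:
servo_tool:
  rows: [-0.003, 0, -0.0044, 0, 0.4, -0.007, 0, -0.0084, 0, 0.4, -0.011, 0, -0.0121, 0, 0.4, -0.015, 0, -0.0154, 0, 0.4, -0.0195, 0, -0.0183, 0, 0.4, -0.024, 0, -0.0209, 0, 0.4, -0.029, 0, -0.0229, 0, 0.4, -0.034, 0, -0.0246, 0, 0.4]
  force: 7

```text
time: 6.5
ee_pos: [513.1, 303.6, 73.1]
ee_rot: [1.829, 2.554, -0.0]
contact_force: [0.7, -0.2, -4.1]
opening: 49.5
grasp_force: 7.0
```

```bash
python3 - <<'E'
from shot import *
s=robot.observe();print(s['contact_force'],s['torque']*1000,s['grasp_force'],s['opening'],s['ee_pos'])
p=shot('scene','s3.png');c=cv2.cvtColor(p['frame'],cv2.COLOR_RGB2BGR)
u,v=337,233
a=cv2.resize(c[v-60:v+50,u-70:u+70],(700,550),interpolation=cv2.INTER_CUBIC);cv2.imwrite('pics/s3c.png',a)
E
```

```text
[ 0.7 -0.2 -4.1] [-22.5 -29.7 -21.6] 6.9999343156814575 49.476607303738696 [513.1 303.6  73.1]
```

View pics/s3c.png

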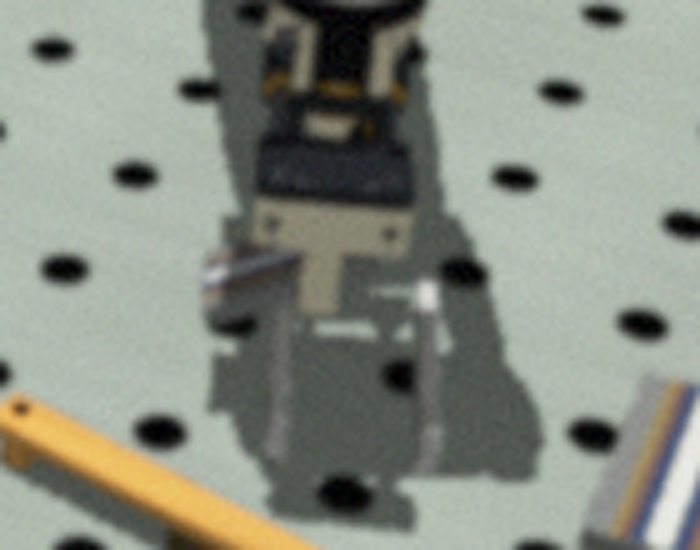

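The strap is held at about 25° and did not pivot, because pad friction at 7 N was enough to hold it. I'll lower its free end into the gap between the bars, close to the table, and ease the grip there. That way it can only swing a short, supported way.

Request:
servo_tool:
  rows: [0.012, 0, 0, 0, 0.4, 0.025, 0, 0, 0, 0.4, 0.038, 0, 0, 0, 0.4, 0.046, 0, 0, 0, 0.4, 0.046, 0, 0.012, 0, 0.4, 0.046, 0, 0.024, 0, 0.4, 0.046, 0, 0.034, 0, 0.4, 0.046, 0, 0.037, 0, 0.4]
  force: 12

```text
time: 7.35
ee_pos: [497.5, 347.7, 34.3]
ee_rot: [-1.828, -2.553, 0.001]
contact_force: [-4.9, 6.3, 2.2]
opening: 49.8
grasp_force: 12.0
```

Request:
servo_tool:
  rows: [0, 0, 0, 0, 0.4, 0, 0, 0, 0, 0.4, 0, 0, 0, 0, 0.4, 0, 0, 0, 0, 0.4]
  force: 4.5

```text
time: 7.75
ee_pos: [498.0, 347.3, 35.6]
ee_rot: [-1.829, -2.554, 0.001]
contact_force: [-2.1, 0.6, -2.7]
opening: 50.1
grasp_force: 4.5
```

```bash
cat > look.py <<'E'
from shot import *
s=robot.observe();print(s['contact_force'],s['torque']*1000,s['grasp_force'],s['opening'],s['ee_pos'],s['time'])
n=sys.argv[1];X=[float(a) for a in sys.argv[2:5]]
p=shot('scene',n+'_f.png');c=cv2.cvtColor(p['frame'],cv2.COLOR_RGB2BGR)
u,v=proj(p,X)[0].astype(int)
o=c[v-50:v+40,u-60:u+60].copy()
cv2.imwrite('pics/'+n+'.png',cv2.resize(o,(720,540),interpolation=cv2.INTER_CUBIC))
E
python3 look.py s4 505 328 60
```

```text
[-2.1  0.6 -2.7] [201.  422.3 -54.3] 4.5019349455833435 50.101294922416315 [498.  347.3  35.6] 7.75
```

View pics/s4.png

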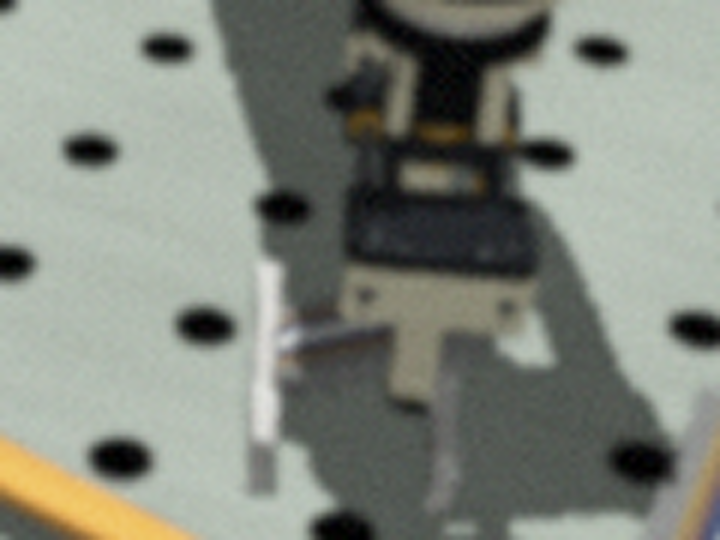

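The free end is in the gap against the left bar's inner face (290,345), and the 8 N reaction confirms contact. I'll use that face as a stop to turn the strap upright.

Request:
servo_tool:
  rows: [-0.001, 0, 0.001, 0, 0.4, -0.004, 0, -0.0025, 0, 0.4, -0.006, 0, -0.006, 0, 0.4, -0.008, 0, -0.0095, 0, 0.4, -0.0105, 0, -0.0122, 0, 0.4, -0.0126, 0, -0.0145, 0, 0.4, -0.0151, 0, -0.0165, 0, 0.4, -0.0176, 0, -0.0186, 0, 0.4]
  force: 6

```text
time: 8.6
ee_pos: [503.8, 330.9, 54.9]
ee_rot: [-1.829, -2.554, -0.001]
contact_force: [-5.1, 3.4, -0.1]
opening: 50.1
grasp_force: 6.0
```

```bash
cat > meas.py <<'E'
from shot import *
s=robot.observe();print('F',s['contact_force'],'grip',s['grasp_force'],s['opening'],s['ee_pos'],s['time'])
# strap tilt: compare network mask in the scene view with box model at tilt th about pad axis
M=R.from_rotvec(s['ee_rot']).as_matrix(); piv=s['ee_pos']-19*M[:,2]
tx,ty=M[:,0],M[:,1]; up=np.array([0,0,1.])
def box(th,L=63.,off=0):
    a=np.cos(th)*tx+np.sin(th)*up; n=np.cross(ty,a)
    return np.array([piv+i*a+j*n+k*ty for i in (-L,90-L) for j in (-6,6) for k in (-25,25)])
for cam in ('scene','top'):
    p=vision.read_camera(cam); t0=proj(p,piv)[0]
    for d in vision.silhouettes('strap',p)[:3]:
        m=d['region'];ys,xs=np.nonzero(m)
        if np.hypot(xs.mean()-t0[0],ys.mean()-t0[1])>40: continue
        res=[]
        for deg in range(-10,200,10):
            h=cv2.convexHull(proj(p,box(np.radians(deg))).astype(np.float32)).astype(np.int32)
            q=np.zeros(m.shape,np.uint8);cv2.fillConvexPoly(q,h,1)
            res.append((round((m&(q>0)).sum()/m.sum()-0.3*(q.sum()/m.sum()),3),deg))
        print(cam,round(d['conf'],2),m.sum(),'bbox',xs.min(),xs.max(),ys.min(),ys.max(),'piv px',t0,sorted(res)[::-1][:5])
E
python3 meas.py
```

```text
F [-5.1  3.4 -0.1] grip 5.998251065611839 50.141488585600555 [503.8 330.9  54.9] 8.6
scene 0.75 266 bbox 324 352 230 248 piv px [341.  229.4] [(np.float64(0.291), 50), (np.float64(0.279), 60), (np.float64(0.134), 40), (np.float64(0.076), 70), (np.float64(0.043), 30)]
```

Request:
servo_tool:
  rows: [-0.003, 0, -0.002, 0, 0.4, -0.006, 0, -0.004, 0, 0.4, -0.009, 0, -0.0055, 0, 0.4, -0.012, 0, -0.007, 0, 0.4, -0.018, 0, -0.0095, 0, 0.4, -0.024, 0, -0.0114, 0, 0.4, -0.0305, 0, -0.0126, 0, 0.4, -0.033, 0, -0.013, 0, 0.4]
  force: 6

```text
time: 9.6
ee_pos: [514.8, 298.9, 67.8]
ee_rot: [1.829, 2.554, 0.0]
contact_force: [-1.2, 2.7, 1.0]
opening: 49.8
grasp_force: 6.0
```

```bash
python3 meas.py
```

```text
F [-1.2  2.7  1. ] grip 5.992392227053642 49.796208028152996 [514.8 298.9  67.8] 9.6
```

Request:
servo_tool:
  rows: [0, 0, 0.003, 0, 0.4, -0.005, 0, 0.003, 0, 0.4, -0.01, 0, 0.003, 0, 0.4, -0.0145, 0, 0.0035, 0, 0.4, -0.019, 0, 0.004, 0, 0.4, -0.0235, 0, 0.0055, 0, 0.4, -0.028, 0, 0.0075, 0, 0.4, -0.033, 0, 0.01, 0, 0.4]
  force: 6

```text
time: 10.6
ee_pos: [525.8, 267.9, 58.3]
ee_rot: [1.828, 2.553, 0.001]
contact_force: [-0.2, -2.0, 9.5]
opening: 49.5
grasp_force: 6.0
```

```bash
sed -i 's/>40: continue/>60: continue/' meas.py; python3 meas.py; python3 look.py s5 517 295 60
```

```text
F [-0.2 -2.   9.5] grip 6.018833890557289 49.539738822201976 [525.8 267.9  58.3] 10.6
scene 0.44 106 bbox 321 327 228 246 piv px [314.7 226.1] [(np.float64(-0.358), 120), (np.float64(-0.387), 130), (np.float64(-0.645), 90), (np.float64(-0.687), 140), (np.float64(-0.852), 80)]
[-0.1 -1.3  6.5] [-211.6  -27.1    5.9] 6.0127850621938705 49.43099382098712 [525.8 267.8  58.1] 10.8
```

View pics/s5.png

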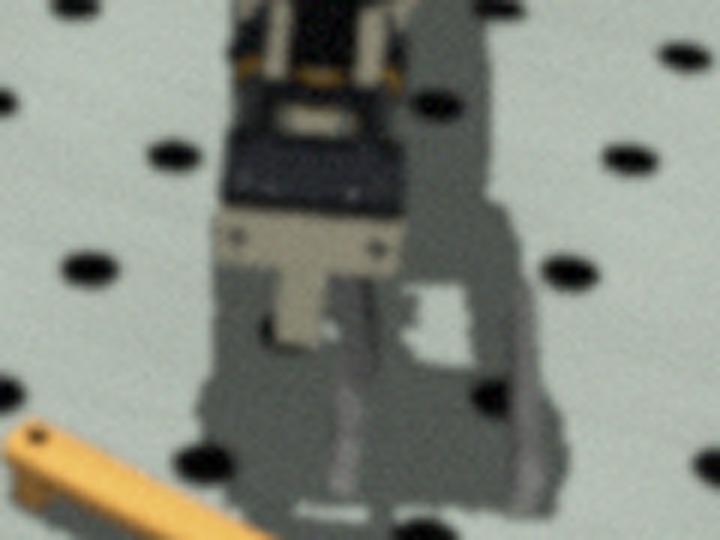

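The strap shows tilted past vertical to the right of the finger (365,320), leaning on the left bar with the welded face underneath. I'll keep rotating it over that bar until it is level.

Request:
servo_tool:
  rows: [-0.0045, 0, 0.003, 0, 0.4, -0.0085, 0, 0.0063, 0, 0.4, -0.012, 0, 0.0103, 0, 0.4, -0.0145, 0, 0.0138, 0, 0.4, -0.017, 0, 0.018, 0, 0.4, -0.0195, 0, 0.0223, 0, 0.4, -0.0215, 0, 0.027, 0, 0.4, -0.023, 0, 0.031, 0, 0.4]
  force: 6

```text
time: 11.65
ee_pos: [533.4, 245.5, 26.9]
ee_rot: [1.828, 2.552, -0.0]
contact_force: [3.3, -7.9, 7.1]
opening: 50.1
grasp_force: 6.0
```

```bash
python3 meas.py
```

```text
F [ 3.3 -7.9  7.1] grip 6.003156825900078 50.08667203912484 [533.4 245.5  26.9] 11.65
scene 0.72 157 bbox 305 327 212 247 piv px [304.7 234.7] [(np.float64(-0.225), 170), (np.float64(-0.259), 180), (np.float64(-0.285), 160), (np.float64(-0.398), 150), (np.float64(-0.455), 90)]
```

Request:
servo_tool:
  rows: [-0.002, 0, 0.003, 0, 0.4, -0.003, 0, 0.006, 0, 0.4, -0.004, 0, 0.009, 0, 0.4, -0.004, 0, 0.0105, 0, 0.4, -0.004, 0, 0.0105, 0, 0.4]
  force: 6

```text
time: 12.35
ee_pos: [533.3, 242.8, 15.3]
ee_rot: [-1.828, -2.554, 0.001]
contact_force: [0.3, 1.2, -3.0]
opening: 49.9
grasp_force: 6.0
```

```bash
python3 meas.py; python3 - <<'E'
from shot import *
for cam in ('top','wrist','scene'):
    p=vision.read_camera(cam)
    for d in vision.silhouettes('strap',p)[:4]:
        m=d['region'];ys,xs=np.nonzero(m);f=p['frame'][m].astype(float);print(cam,round(d['conf'],2),m.sum(),rect(p,m,42),'sd/mean rgb',f.mean(0),f.std(0))
E
```

```text
F [ 0.3  1.2 -3. ] grip 6.002563163638115 49.93958548925486 [533.3 242.8  15.3] 12.35
scene 0.59 166 bbox 317 328 229 246 piv px [303.5 237.8] [(np.float64(-0.188), 180), (np.float64(-0.212), 190), (np.float64(-0.367), 90), (np.float64(-0.38), 170), (np.float64(-0.504), 80)]
top 0.58 34 ((502.337890625, 292.68426513671875), (21.185993194580078, 12.680697441101074), 52.85395812988281) sd/mean rgb [50.8 50.1 50.2] [4.7 4.4 4. ]
top 0.57 1326 ((500.4923095703125, 488.1866149902344), (74.88287353515625, 126.04434204101562), 89.33776092529297) sd/mean rgb [102.3  96.1  96.9] [27.2 25.8 25.1]
wrist 0.88 26654 ((533.2892456054688, 245.92889404296875), (77.0555191040039, 121.22357940673828), 18.800535202026367) sd/mean rgb [106.  106.5 104. ] [21.1 21.1 20.4]
scene 0.65 155 ((517.1053466796875, 290.1839294433594), (68.68862915039062, 25.518260955810547), 20.059951782226562) sd/mean rgb [70.7 72.5 69.6] [13.1 13.7 12.9]
scene 0.58 1282 ((538.24609375, 501.26824951171875), (149.54937744140625, 74.12517547607422), 0.24420975148677826) sd/mean rgb [139.6 137.7 132.8] [40.6 40.8 39.8]
```

```bash
python3 - <<'E'
from shot import *
p=vision.read_camera('wrist')
d=vision.silhouettes('strap',p)[0];m=d['region'];g=p['frame'].astype(int).mean(2)
for r in range(0,384,20):
    x=np.nonzero(m[r])[0]
    print(r,(x.min(),x.max(),len(x)) if len(x) else '-', g[r,60:460:20].astype(int))
s,M=axes();piv=s['ee_pos']-19*M[:,2]
for h in (160,170,180,190,200):
    t=np.radians(h);a=np.cos(t)*M[:,0]+np.sin(t)*np.array([0,0,1.]);n=np.cross(M[:,1],a)
    # bare face now up: +? choose face with higher z
    sg=np.sign(n[2])
    print(h,'bare-face corners px',proj(p,[piv+i*a+6*sg*n+k*M[:,1] for i in(-63,27) for k in(-25,25)]).round().astype(int).tolist())
E
```

```text
0 - [213 218 215 218  97  99  99  98  99  99  99 100  98  98 100  99 142 222
 222 225]
20 - [219 221 219 222 220 221 223 158  61  31 129 131 133 131 227 222 226 228
 224 225]
40 - [125 124 126 123 125 127 126 126  76 107 131 133 129 132 127 129 174 227
 227 227]
60 - [127 126 127 126 131 126 130 126 133 126 133 131 130 130 135 131 136  28
  26 225]
80 - [125 129 127 126 131 130 125 130 134 129 131 131 133 131 128 133 222  34
  26 151]
100 - [127 126 207 171 202 223 221 132 133 132 131 130 133 135 133 131 232  35
  28 227]
120 - [127 127 212 225 224 223 222 130 133 132 135 125 131 133 134 138 231 227
 229 230]
140 (np.int64(201), np.int64(318), 118) [131 128 128 225 223 122 120 111 108 107   0 108 109 115 112 116 232 227
 226 228]
160 (np.int64(199), np.int64(321), 123) [130 125 128 133 252 252 160 114 108 108 136 109 109 132 158 157 155 131
 131 212]
180 (np.int64(199), np.int64(321), 123) [131 130 128 130 131   9   3 106 107 108   8 110 109 106 133 135 132 131
 130 224]
200 (np.int64(198), np.int64(323), 126) [127 128 131 130 127  50   6 111 109 111   2 110 110 108 133 134 177 131
 
[... 696 characters left out ...]
14  39
  39  36]
340 (np.int64(187), np.int64(334), 148) [ 38  36  35  33 107  24  96 110 110 110   8 112 113 107  95  25 106  37
  38  36]
360 (np.int64(186), np.int64(335), 150) [ 36  34  41  40  13  21  95 109 108 110  13 112 109 109  94  29  22  37
  37  38]
380 - [39 34 38 36 77 78 75 77 78 79 77 79 80 76 76 79 74 77 74 74]
160 bare-face corners px [[208, 132], [311, 132], [206, 323], [314, 323]]
170 bare-face corners px [[204, 130], [315, 130], [207, 321], [312, 321]]
180 bare-face corners px [[200, 133], [319, 133], [209, 318], [310, 318]]
190 bare-face corners px [[195, 141], [324, 141], [210, 313], [309, 313]]
200 bare-face corners px [[190, 156], [329, 156], [212, 307], [308, 307]]
```

```bash
python3 - <<'E'
from shot import *
p=vision.read_camera('wrist')
m=vision.silhouettes('strap',p)[0]['region'];K=p['intrinsics'];T=np.array(p['cam_to_world'])
s,M=axes();piv=s['ee_pos']-19*M[:,2];print(K[0,0],'rows',np.nonzero(m.any(1))[0][[0,-1]],'cam',T[:3,3],'piv',piv,s['contact_force'])
P=[]
for r in (142,180,220,260,300,340,360,370):
    x=np.nonzero(m[r])[0]
    if len(x)<100: continue
    D=K[0,0]*50/len(x);u=x.mean()
    X=T[:3,3]+T[:3,:3]@np.array([(u-K[0,2])/K[0,0]*D,-(r-K[1,2])/K[1,1]*D,-D])
    d=X-piv;P.append([r,d@M[:,0],d@M[:,1],d[2]]);
print(np.array(P)) # along tool x, y, height rel to pivot
E
```

```text
333.75343080672474 rows [132 369] cam [508.9 316.2 182.1] piv [533.7 242.9  35.1] [-2.2  1.4 -2.9]
[[142.   59.1  -0.    5. ]
 [180.   45.    0.2  15.1]
 [220.   32.   -0.   26.5]
 [260.   19.9   0.4  35.9]
 [300.    8.8   0.3  44.6]
 [340.   -1.4   0.3  52.5]
 [360.   -7.3   0.5  55. ]]
```

The numeric look at the wrist view shows the strap's bare face up with the joint line at column 260. But the strap is still about 37° off level and has slid up the fingers. I'll mend this: use the bar's outer face to bring it upright, stand it on its end against the bar, and regrip near the top.

Request:
servo_tool:
  rows: [0, 0, 0, 0, 0.4, 0, 0, -0.01, 0, 0.4, 0, 0, -0.02, 0, 0.4, -0.01, 0, -0.02, 0, 0.4, -0.02, 0, -0.02, 0, 0.4, -0.02, 0, -0.01, 0, 0.4, -0.02, 0, 0.001, 0, 0.4, -0.02, 0, 0.001, 0, 0.4]
  force: 20

```text
time: 13.85
ee_pos: [538.9, 223.4, 12.3]
ee_rot: [-1.828, -2.553, 0.005]
contact_force: [-0.2, -0.4, -4.3]
opening: 49.2
grasp_force: 20.0
```

```bash
cat > wr.py <<'E'
from shot import *
p=vision.read_camera('wrist');K=p['intrinsics'];T=np.array(p['cam_to_world'])
s,M=axes();tcp=s['ee_pos']
print('F',s['contact_force'],'grip',s['grasp_force'],s['opening'],'tcp',tcp,'u',np.dot(tcp[:2]-[504,325],[-.318,.948]),'t',s['time'])
for d in vision.silhouettes('strap',p)[:2]:
    m=d['region'];rows=np.nonzero(m.any(1))[0];print('conf',round(d['conf'],2),'rows',rows[[0,-1]],m.sum())
    P=[]
    for r in np.linspace(rows[0]+4,rows[-1]-4,7).astype(int):
        x=np.nonzero(m[r])[0]
        if len(x)<40: continue
        D=K[0,0]*50/len(x);X=T[:3,3]+T[:3,:3]@np.array([(x.mean()-K[0,2])/K[0,0]*D,-(r-K[1,2])/K[1,1]*D,-D])
        e=X-tcp;P.append([r,len(x),e@M[:,0],e@M[:,1],e[2]])
    P=np.array(P);print(P)
    if len(P)>2: print('slope deg',np.degrees(np.arctan2(*np.polyfit(P[:,2],P[:,4],1)[:1],1)))
E
python3 wr.py
```

```text
F [-0.5  0.5 -4.6] grip 20.006121397018433 49.57330029283904 tcp [539.3 223.7  13.3] u -107.31100591605468 t 13.9
conf 0.77 rows [136 368] 25631
[[140.  114.   59.2  -0.4  17.8]
 [177.  121.   45.6  -0.2  30.5]
 [214.  127.   33.1  -0.2  41. ]
 [252.  134.   21.8  -0.   51.4]
 [289.  140.   11.5  -0.   60. ]
 [364.  152.   -7.   -0.1  75.1]]
slope deg -40.885467068701594
```

Request:
servo_tool:
  rows: [0, 0, 0.005, 0, 0.4, 0, 0, 0.009, 0, 0.4, 0.003, 0, 0.009, 0, 0.4, 0.0075, 0, 0.0045, 0, 0.4, 0.0117, 0, 0, 0, 0.4, 0.017, 0, -0.0038, 0, 0.4, 0.022, 0, -0.0075, 0, 0.4, 0.022, 0, -0.0075, 0, 0.4]
  force: 5

```text
time: 14.75
ee_pos: [533.1, 245.5, 23.2]
ee_rot: [1.828, 2.555, 0.001]
contact_force: [0.0, -0.2, -3.9]
opening: 49.9
grasp_force: 5.0
```

```bash
python3 wr.py
```

```text
F [-0.5 -0.4 -4.7] grip 5.000699535012245 49.61749106027339 tcp [533.1 245.1  22.8] u -84.94733006786237 t 14.8
conf 0.58 rows [190 368] 17618
[[194.   93.   27.7   0.4  -5.9]
 [222.  108.   22.2   1.   21.6]
 [250.  120.   16.6   0.5  39.4]
 [279.  133.   12.1   0.3  54.8]
 [364.  156.   -4.4   0.4  78.9]]
slope deg -68.38122757625334
```

Request:
servo_tool:
  rows: [0.005, 0, -0.005, 0, 0.4, 0.01, 0, -0.011, 0, 0.4, 0.015, 0, -0.011, 0, 0.4, 0.02, 0, -0.011, 0, 0.4, 0.025, 0, -0.011, 0, 0.4, 0.03, 0, -0.011, 0, 0.4, 0.034, 0, -0.011, 0, 0.4, 0.037, 0, -0.011, 0, 0.4]
  force: 5

```text
time: 15.65
ee_pos: [521.5, 280.2, 33.9]
ee_rot: [1.828, 2.554, 0.001]
contact_force: [4.3, -2.5, 2.4]
opening: 49.9
grasp_force: 5.0
```

```bash
python3 wr.py
```

```text
F [ 3.9 -0.4  4. ] grip 5.000741109251976 50.08032679198344 tcp [521.4 280.4  33.9] u -47.778026889325396 t 15.7
conf 0.67 rows [230 366] 13297
[[234.   94.    7.2   0.5   1.5]
 [255.  110.    8.2   0.4  28.1]
 [276.  128.   10.    0.4  49.8]
 [298.  146.   11.1   0.7  66.2]
 [340.  170.    8.5   0.3  83.8]
 [362.  169.    1.9   0.2  85.1]]
slope deg -64.63036098883435
```

The strap is now upright, bottom end at bar-top height. I'll shift it off the bar and lower it to stand on the table beside the bar.

Request:
servo_tool:
  rows: [0, 0, -0.004, 0, 0.4, 0, 0, -0.008, 0, 0.4, -0.005, 0, -0.008, 0, 0.4, -0.009, 0, -0.008, 0, 0.4, -0.009, 0, 0.003, 0, 0.4, -0.009, 0, 0.013, 0, 0.4, -0.009, 0, 0.02, 0, 0.4, -0.009, 0, 0.02, 0, 0.4]
  force: 10

```text
time: 16.55
ee_pos: [523.3, 270.9, 11.7]
ee_rot: [-1.828, -2.553, 0.004]
contact_force: [-0.9, -1.2, -3.6]
opening: 50.0
grasp_force: 10.0
```

```bash
python3 wr.py
```

```text
F [ 0.6  0.5 -3.5] grip 9.998985081911087 49.912851548374384 tcp [523.6 271.1  12.6] u -57.35476048078022 t 16.6
conf 0.65 rows [232 368] 13275
[[236.   94.    6.4   0.1   0.8]
 [257.  113.    9.4  -0.2  31.1]
 [278.  130.   10.6   0.   50.8]
 [300.  148.   11.5  -0.   66.8]
 [342.  172.    9.   -0.   83.9]
 [364.  169.    1.5  -0.2  84.3]]
slope deg -48.68944343568581
```

Request:
servo_tool:
  rows: [0, 0, 0.003, 0, 0.4, 0, 0, 0.006, 0, 0.4, 0, 0, 0.0075, 0, 0.4, 0, 0, 0.0075, 0, 0.4]
  force: 5

```text
time: 17.05
ee_pos: [524.0, 271.2, 5.8]
ee_rot: [-1.829, -2.554, 0.0]
contact_force: [0.3, -0.1, -3.8]
opening: 50.0
grasp_force: 5.0
```

Request:
servo_tool:
  rows: [0, 0, 0.001, 0, 0.4, 0, 0, 0.002, 0, 0.4, 0, 0, 0.002, 0, 0.4]
  force: 5

```text
time: 17.35
ee_pos: [524.1, 271.3, 4.0]
ee_rot: [1.829, 2.554, 0.0]
contact_force: [0.9, -0.1, -4.0]
opening: 50.3
grasp_force: 5.0
```

Request:
servo_tool:
  rows: [0, 0, 0.001, 0, 0.4, 0, 0, 0.002, 0, 0.4, 0, 0, 0.0025, 0, 0.4, 0, 0, 0.0025, 0, 0.4]
  force: 5

```text
time: 17.75
ee_pos: [524.2, 271.3, 2.4]
ee_rot: [1.829, 2.554, 0.0]
contact_force: [-5.2, -2.3, 6.1]
opening: 49.9
grasp_force: 5.0
```

Request:
servo_tool:
  rows: [0, 0, 0, 0, 0.4, 0, 0, 0, 0, 0.4, 0, 0, 0, 0, 0.56, 0, 0, 0, 0, 0.6, 0, 0, 0, 0, 0.64, 0, 0, 0, 0, 0.7]
  force: 3

```text
time: 18.35
ee_pos: [524.1, 271.3, 1.5]
ee_rot: [1.829, 2.554, 0.0]
contact_force: [-0.2, 0.3, -0.5]
opening: 62.6
grasp_force: 0.0
```

```bash
python3 wr.py; cp pics/w2.png /tmp/; python3 - <<'E'
from shot import *
p=vision.read_camera('wrist');g=p['frame'].astype(int).mean(2).astype(int)
for r in range(220,380,10): print(r,g[r,140:380:10])
E
```

```text
F [-0.4  0.5  1.1] grip 0.0 64.50653215194149 tcp [524.1 271.3   1.5] u -57.35102105238801 t 18.4
conf 0.65 rows [241 377] 14166
[[245.  101.    7.1   0.7  14.4]
 [266.  117.    8.1   0.6  37.6]
 [287.  134.    9.4   0.4  56.1]
 [351.  176.    8.1   0.3  87.4]
 [373.  173.    0.8   0.2  87.8]]
slope deg -75.9727043243862
220 [115 118 117 117 117 119 118 120 118 123 122 122 125 126 126 126 128 127
 130 130 130 130 130 132]
230 [155 154 157 158 155 155 155 158 156 157 156 155 157 157 155 155 155 154
 158 157 156 157 153 154]
240 [152 152 146 153 154 149 146 148 146 142 142 142 145 138 136 135 134 141
 131 141 139 137 142 144]
250 [128  13  86 118 119  53  59  74  71  73  75  73   0  75  76  74  75  73
  68  44 119 118 122 133]
260 [124  37 116 115 119  17  60  74  73  74  75  74   1  77  74  73  70  76
  70  28 116 113 114 129]
270 [125 117 118 117  69  25 111  74  76  71  75  75   7  71  74  71  76  73
 103  24  60 117 116 116]
280 [118 119 118 118  16  18  74  76  72  75  73  73   1  74  75  75  73  77
  71  18  23 115 116 116]
290 [113 118 117  85  18  89  74  74  75  74  73  75   3  75  72  75  75  73
  74  19  20  78 116 115]
300 [109 111 109  36  24  84  70  70  73  72  73  72  13  69  70  72  70  71
  70  63  25  36 110 109]
310 [65 65 64 66 65 64 63 63 63 64 65 62 63 63 66 64 64 66 64 66 65 65 64 61]
320 [71 73 74 72 72 73 72 72 73 73 74 73 76 73 75 76 75 75 73 75 77 73 73 72]
330 [72 73 71 73 75 73 76 74 76 75 74 73 76 76 76 75 73 73 74 73 73 74 74 74]
340 [ 96  96  92 194  72  72  71  70  73  73  75  73   2  76  74  71  72  74
  72  69  73 205  90  95]
350 [ 65  93  94 218 105 107 103 108 105 108 105 107  78 104 107 105 107 104
 106 104 103 221  94  93]
360 [ 32  92 101 222 104 105 101 107 104 106 105 106  78 106 105 105 102 104
 107 107 104 219 110  93]
370 [ 21  92 214 222 104 104 105 106 106 104 106 103  77 105 105 106 103 104
 105 104 104 222 218  94]
```

The strap stands upright on the table with its top at z≈89.5 mm, bare face towards the bar. I'll raise the fingers and regrip just its top 9 mm.

Request:
servo_tool:
  rows: [0, 0, -0.01, 0, 0.7, 0, 0, -0.03, 0, 0.7, 0.001, 0, -0.055, 0, 0.7, 0.002, 0, -0.0795, 0, 0.7, 0.002, 0, -0.0795, 0, 0.7, 0.002, 0, -0.0795, 0, 0.4, 0.002, 0, -0.0795, 0, 0.4, 0.002, 0, -0.0795, 0, 0.4]
  force: 6

```text
time: 19.3
ee_pos: [523.1, 273.0, 80.2]
ee_rot: [-1.828, -2.554, 0.002]
contact_force: [0.2, -0.9, 0.1]
opening: 50.1
grasp_force: 6.0
```

Request:
servo_tool:
  rows: [0, 0, 0, 0, 0.4, 0, 0, 0, 0, 0.4]
  force: 6

```text
time: 19.5
ee_pos: [523.1, 273.0, 80.3]
ee_rot: [-1.828, -2.554, 0.002]
contact_force: [-0.7, 1.2, -2.9]
opening: 50.2
grasp_force: 6.0
```

```bash
python3 wr.py
```

```text
F [ 0.2  0.6 -3.7] grip 5.992125570774078 49.87938516027203 tcp [523.1 273.   80.3] u -55.39346059985277 t 19.55
conf 0.61 rows [195 270] 6227
[[199.   65.    2.1   1.  -79.5]
 [210.   74.    4.1   0.6 -47.6]
 [221.   81.    3.9   0.8 -27.2]
 [232.   87.    2.9   0.8 -12.2]
 [243.   93.    2.1   0.7   1. ]
 [254.   96.   -1.1   0.5   7.7]
 [266.   96.   -7.1   0.5   9.5]]
slope deg -77.69374165754745
```

Request:
servo_tool:
  rows: [0, 0, 0.001, 0, 0.4, -0.0037, 0, 0.001, 0, 0.4, -0.0074, 0, 0.001, 0, 0.4, -0.011, 0, 0.001, 0, 0.4, -0.015, 0, 0.0013, 0, 0.4, -0.022, 0, 0.0023, 0, 0.4, -0.029, 0, 0.004, 0, 0.4, -0.036, 0, 0.0062, 0, 0.4]
  force: 6

```text
time: 20.4
ee_pos: [535.3, 238.4, 74.7]
ee_rot: [1.829, 2.554, -0.0]
contact_force: [0.8, 0.6, -1.7]
opening: 49.8
grasp_force: 6.0
```

```bash
python3 wr.py
```

```text
F [ 1.7 -1.1 -0.4] grip 6.001686081290245 50.026945007558965 tcp [535.4 237.6  74.3] u -92.8932393767613 t 20.45
```

```bash
python3 - <<'E'
from shot import *
s,M=axes();tcp=s['ee_pos']
p=vision.read_camera('wrist');f=p['frame'].astype(int);g=f.mean(2).astype(int)
for r in range(150,290,8): print(r,g[r,190:340:6])
# predicted bare-face corner pixels for tilts
W=tcp+M[:,0]*28-np.array([0,0,tcp[2]])
for ph in (0,10,25,40):
    t=np.radians(ph);a=-np.sin(t)*M[:,0]+np.cos(t)*np.array([0,0,1.]);b=np.cos(t)*M[:,0]+np.sin(t)*np.array([0,0,1.])
    top=tcp+np.array([0,0,4.7])+5*a
    print(ph,[proj(p,top-l*a+6*b+k*M[:,1])[0].round().astype(int).tolist() for l in (0,90) for k in(-25,25)])
E
```

```text
150 [ 16  13  51 120 120 120 120 119 117 120 121 115 103 121 117 118 118 118
 124 122 121 123 122 126 125]
158 [ 66  22   2  15 116 123  90  90  87  86  88  92  84  87  86  88  87  88
 120 121 119 129 124 120 123]
166 [ 64  19  12   8  91 120  90  90  87  87  91  87  43  89  87  88  89  85
 113 119 125 123 125 124 127]
174 [ 65  27  11   8 112 122  87  89  86  85  87  88  40  86  89  88  87  86
  98 123 125 126 122 125 125]
182 [ 80  41  38 103 119 115  85  87  87  88  87  86  40  87  87  88  87  88
  88 123 121 122 124 125 124]
190 [214 161 120 121 121 101  88  88  86  90  89  85  38  87  89  87  88  90
  87 125 121  89  70  89 120]
198 [122 120 119 120 122  91  88  87  88  88  89  82  39  89  90  88  89  88
  84 102  11   9  10   5  17]
206 [117 119 119 121 120  87  88  90  89  87  87  84  36  88  87  88  85  88
  89  35   4  11   8  11  10]
214 [117 120 120 121 118  86  87  89  87  89  89  83  32  92  86  91  88  91
  87  58   7  13  11   7  12]
222 [119 117 124 122 117  86  89  89  88  90  88  85  32  88  88  89  88  89
  87  93  64  12   7  33 110]
230 [120 120 116 114 107  88  
[... 332 characters left out ...]
 94  96  96  88  98  96  96  97  97
  97  98  29  42 109 110 110]
262 [109 109  29  12  79  92  91  90  93  91  89  90  87  93  92  90  90  92
  91  90  14  20 103 111 110]
270 [111  97  20  14 213 213 219 216 215 213 216 217 215 213 216 215 219 220
 220 214  72  15  44 107 110]
278 [107  33  22  72 215 213 213 220 216 211 216 219 215 216 212 217 221 217
 214 217 193  20  20 101 111]
286 [ 99  16  15 191 213 218 215 218 213 216 217 213 211 217 216 217 217 219
 216 219 215  20  16  48 109]
0 [[210, 243], [309, 243], [227, 194], [292, 194]]
10 [[210, 246], [309, 246], [226, 176], [293, 176]]
25 [[210, 250], [309, 250], [224, 150], [295, 150]]
40 [[210, 254], [309, 254], [221, 126], [298, 126]]
```

Grey-level rows (153 to 252) match the model at 25° tilt exactly, so it pivots cleanly without slipping. I'll continue.

Request:
servo_tool:
  rows: [-0.0068, 0, 0.003, 0, 0.4, -0.0134, 0, 0.0065, 0, 0.4, -0.0195, 0, 0.0105, 0, 0.4, -0.0254, 0, 0.0152, 0, 0.4, -0.0307, 0, 0.0203, 0, 0.4, -0.0357, 0, 0.0258, 0, 0.4, -0.0401, 0, 0.0318, 0, 0.4, -0.044, 0, 0.0382, 0, 0.4]
  force: 6

```text
time: 21.35
ee_pos: [549.3, 197.0, 36.0]
ee_rot: [-1.829, -2.554, 0.0]
contact_force: [1.2, -0.4, -1.0]
opening: 49.9
grasp_force: 6.0
```

```bash
python3 wr.py;  python3 - <<'E'
from shot import *
s,M=axes();tcp=s['ee_pos']
p=vision.read_camera('wrist');g=p['frame'].astype(int).mean(2).astype(int)
for r in range(50,290,12): print(r,g[r,190:340:6])
for ph in (25,50,60,65,70):
    t=np.radians(ph);a=-np.sin(t)*M[:,0]+np.cos(t)*np.array([0,0,1.]);b=np.cos(t)*M[:,0]+np.sin(t)*np.array([0,0,1.])
    top=tcp+np.array([0,0,4.7])+5*a
    print(ph,[proj(p,top-l*a+6*b+k*M[:,1])[0].round().astype(int).tolist() for l in (0,90) for k in(-25,25)])
E
```

```text
F [ 1.8 -1.3 -1.9] grip 6.00785918533802 49.91754014473105 tcp [549.  196.5  34.9] u -136.13480764530894 t 21.4
conf 0.82 rows [ 96 262] 15497
[[100.   91.   76.3   1.3 -23.4]
 [126.   91.   62.5   1.2 -19.4]
 [152.   92.   49.1   1.  -13.4]
 [179.   93.   35.5   1.2  -7.4]
 [205.   94.   22.7   0.9  -1.7]
 [231.   94.    9.4   0.9   2.2]
 [258.   96.   -2.7   0.9   9.5]]
slope deg -22.533679609843535
conf 0.55 rows [ 58 270] 10314
[[ 130.    55.    49.1  204.6 -140.2]
 [ 164.    60.    24.3  185.4 -106.7]
 [ 198.    61.    -1.6  161.5  -94.5]
 [ 232.    60.   -30.2  142.1  -90.9]
 [ 266.    72.   -34.8   94.1  -41.4]]
slope deg -41.329348090476074
50 [157 160 158 161 158 158 156 159 159 158 158 159 159 159 157 159 158 160
 158 159 160 159 158 159 158]
62 [117 118 116 115 114 110 112 108 106 107 107 101 102 100 100 100  98  99
  99  98  95  95  95  96  94]
74 [130 129 132 129 129 131 131 130 131 135 133 128 129 130 134 129 131 133
 135 132 134 131 133 130 134]
86 [ 97 132 131 129 129 131 129 126 133 133 130 131 130 132 130 132 130 134
 133 133 131 131 132 132 136]
98 [ 75  80 141 128
[... 1245 characters left out ...]
9 125 126 134 131]
242 [117 118 118  66 111 120 121 122 123 123 125 134 135 124 122 121 121 120
 119 118  27 117 118 120 120]
254 [118 118 101  23 113 122 120 122 123 122 122 117  55 123 122 122 120 121
 122 122  25  46 119 118 116]
266 [118 115  22  21 121 137 131 128 131 132 134 132 127 133 133 132 136 133
 133 132  26  17  86 116 120]
278 [118  39  23  78 229 229 227 225 228 203 144 132 136 129 104  78  88 129
 135 144 139  15  25 111 118]
25 [[210, 250], [309, 250], [224, 150], [295, 150]]
50 [[210, 256], [309, 256], [219, 111], [300, 111]]
60 [[210, 259], [309, 259], [216, 99], [303, 99]]
65 [[210, 260], [309, 260], [214, 93], [305, 93]]
70 [[211, 261], [309, 261], [212, 88], [307, 88]]
```

Request:
servo_tool:
  rows: [-0.0034, 0, 0.0066, 0, 0.4, -0.006, 0, 0.0135, 0, 0.4, -0.0082, 0, 0.0206, 0, 0.4, -0.0097, 0, 0.0275, 0, 0.4, -0.0102, 0, 0.031, 0, 0.4, -0.0102, 0, 0.0325, 0, 0.4, -0.0102, 0, 0.0325, 0, 0.4]
  force: 6

```text
time: 22.2
ee_pos: [552.4, 187.7, 4.1]
ee_rot: [-1.829, -2.554, 0.001]
contact_force: [-1.7, -2.2, -2.7]
opening: 49.9
grasp_force: 6.0
```

```bash
python3 wr.py
```

```text
F [-0.3 -1.7 -2.2] grip 5.994066372513771 49.931165188628725 tcp [552.4 187.7   4.1] u -145.58441717839492 t 22.25
conf 0.93 rows [ 82 263] 18360
[[ 86.  109.   82.3   0.7   5.1]
 [114.  107.   69.8   0.7   5.8]
 [143.  105.   56.4   0.7   6.6]
 [172.  104.   42.8   0.9   8.9]
 [201.  100.   27.5   0.4   6.7]
 [230.   97.   11.6   0.2   6. ]
 [259.   94.   -5.3   0.5   5.2]]
slope deg 0.028103356409278822
```

The strap lies level on the table, bare face up. I'll release it and regrip at its middle.

Request:
servo_tool:
  rows: [0, 0, 0.0015, 0, 0.4, 0, 0, 0.002, 0, 0.5, 0, 0, 0.002, 0, 0.56, 0, 0, 0.002, 0, 0.62, 0, 0, 0.002, 0, 0.75, 0, 0, 0.002, 0, 0.75]
  force: 3

```text
time: 22.9
ee_pos: [552.6, 187.8, 2.1]
ee_rot: [1.829, 2.554, 0.0]
contact_force: [-0.5, 0.8, 0.6]
opening: 67.8
grasp_force: 0.0
```

Request:
servo_tool:
  rows: [0.006, 0, 0, 0, 0.75, 0.018, 0, 0, 0, 0.75, 0.03, 0, 0, 0, 0.75, 0.0385, 0, 0, 0, 0.75, 0.0385, 0, 0, 0, 0.75]

```text
time: 23.4
ee_pos: [539.6, 225.5, 2.2]
ee_rot: [-1.827, -2.556, -0.0]
contact_force: [0.7, -0.4, 0.0]
opening: 69.6
grasp_force: 0.0
```

```bash
python3 wr.py
```

```text
F [-0.2  0.5 -0.7] grip 0.0 69.93271762696418 tcp [539.8 224.9   2.1] u -106.25172433343054 t 23.45
conf 0.77 rows [166 301] 13242
[[170.  101.   43.4   0.7   4.1]
 [191.  102.   33.8   0.9   8.5]
 [212.  100.   22.9   1.    8.3]
 [233.   99.   12.1   0.7   9.7]
 [254.   97.    0.4   0.7   9.5]
 [275.   95.  -11.9   0.7   9.2]
 [297.   92.  -26.3   0.5   7.5]]
slope deg -2.057157720584307
```

Request:
servo_tool:
  rows: [0, 0, 0, 0, 0.4, 0, 0, 0, 0, 0.4, 0, 0, 0, 0, 0.4, 0, 0, -0.002, 0, 0.4, 0, 0, -0.01, 0, 0.4, 0, 0, -0.03, 0, 0.4, 0, 0, -0.06, 0, 0.4, 0, 0, -0.1, 0, 0.4]
  force: 40

```text
time: 24.3
ee_pos: [539.2, 223.8, 102.1]
ee_rot: [-1.828, -2.553, 0.004]
contact_force: [0.2, -0.1, -3.7]
opening: 49.3
grasp_force: 40.0
```

```bash
python3 wr.py; python3 - <<'E'
from shot import *
p=vision.read_camera('top')
f=cv2.cvtColor(p['frame'],cv2.COLOR_RGB2HSV).astype(int); rgb=p['frame'].astype(int)
g=rgb.mean(2)
# blue-dark plate: bluish
bl=(rgb[:,:,2]-rgb[:,:,0]>12)&(np.arange(512)[None]>250)&(np.arange(512)[None]<380)&(np.arange(384)[:,None]>140)&(np.arange(384)[:,None]<260)
bl=cv2.morphologyEx(bl.astype(np.uint8),cv2.MORPH_CLOSE,np.ones((5,5)))
n,l,st,c=cv2.connectedComponentsWithStats(bl);k=1+st[1:,4].argmax();m=l==k
print('plate',m.sum(),rect(p,m,8))
for q in ('fixture','handle_grip','spindle'):
    for d in vision.silhouettes(q,p)[:2]: print(q,round(d['conf'],2),d['region'].sum(),rect(p,d['region'],{'fixture':8}.get(q,150)))
# candidate fixture pose overlay: predicted pixel of rest-bar ends
cv2.imwrite('/tmp/plate.png',m.astype(np.uint8)*255)
E
```

```text
F [3.6 1.3 5.8] grip 39.997572898864746 49.36167197914249 tcp [541.8 224.8 110.6] u -107.01850135556106 t 24.35
conf 0.91 rows [162 302] 13641
[[166.  101.   44.5  -2.2  -5.1]
 [188.  102.   34.5  -2.4  -0.5]
 [210.  100.   23.1  -2.4  -0.6]
 [232.   98.   11.2  -2.4  -0.6]
 [254.   96.   -1.2  -2.4  -0.7]
 [276.   94.  -14.1  -2.4  -0.8]
 [298.   93.  -26.4  -2.1   0.8]]
slope deg -2.750408315169633
plate 815 ((580.8299560546875, -135.06207275390625), (106.15029907226562, 126.28840637207031), 38.37369155883789)
fixture 0.66 3663 ((544.6376953125, -86.77894592285156), (113.98236846923828, 258.6996765136719), 38.29245376586914)
handle_grip 0.41 67 ((572.66796875, -123.37077331542969), (13.881030082702637, 30.42766571044922), 43.99782180786133)
```

Fixture pose: home ≈ (514.5, −49.3), x-axis yaw −51.8°. The plate outline size (258×113) and the handle's position agree with it. Next I'll carry the strap over the outer end of the rest bars.

```bash
python3 - <<'E'
from shot import *
print(robot.observe()['qpos'])
go(473.7,2.6,102,-51.8)
E
```

```text
[ 0.3 -0.   1.8 -0.   1.4  0. ]
shift m [-0.1883, -0.1336, -0.001] turn 70.6 cur yaw 18.8 pos [539.4 223.9 100.7] t 24.6
```

Request:
servo_tool:
  rows: [-0.016, -0.016, 0, 7, 0.4, -0.035, -0.035, 0, 14, 0.4, -0.058, -0.055, 0, 21, 0.4, -0.083, -0.075, 0, 28, 0.4, -0.11, -0.095, 0, 36, 0.4, -0.138, -0.11, 0, 44, 0.4, -0.165, -0.125, 0, 52, 0.4, -0.188, -0.1336, 0, 60, 0.4]
  force: 40

```text
time: 25.4
ee_pos: [472.9, 1.8, 100.7]
ee_rot: [-2.864, -1.289, 0.003]
contact_force: [0.3, -0.5, -4.3]
opening: 49.4
grasp_force: 40.0
```

Request:
servo_tool:
  rows: [0, 0, 0, 7, 0.4, 0, 0, 0, 10.6, 0.4, 0, 0, 0, 10.6, 0.4]

```text
time: 25.7
ee_pos: [473.6, 3.0, 100.7]
ee_rot: [-2.969, -1.025, 0.003]
contact_force: [0.8, -0.1, -3.9]
opening: 49.6
grasp_force: 40.0
```

```bash
python3 - <<'E'
from shot import *
go(473.7,2.6,37.5,-51.8)
p=shot('wrist','w8.png')
H=np.array([514.5,-49.3,0]);fx=np.array([.618,-.786,0]);fy=np.array([.786,.618,0])
g=p['frame'].astype(int).mean(2).astype(int)
def F(x,y,z): return H+x*fx+y*fy+[0,0,z]
for n,P in {'bar+ end':(-75,38,35),'bar- end':(-75,-38,35),'bar+ fence':(25,38,35),'bar- fence':(25,-38,35),'fence+':(25,55,44),'fence-':(25,-55,44),'pl':(-80,55,8),'pl2':(-80,-55,8)}.items(): print(n,proj(p,F(*P))[0].round(1))
E
```

```text
shift m [-0.0, 0.0005, 0.0632] turn -0.09 cur yaw -51.89 pos [473.6   3.  100.7] t 25.7
bar+ end [247.4 156.6]
bar- end [248.6 255.2]
bar+ fence [390.3 156.4]
bar- fence [379.6 255.2]
fence+ [398.2 133.2]
fence- [381.4 281.2]
pl [241.9 128.4]
pl2 [244.  258.9]
```

View pics/w8.png

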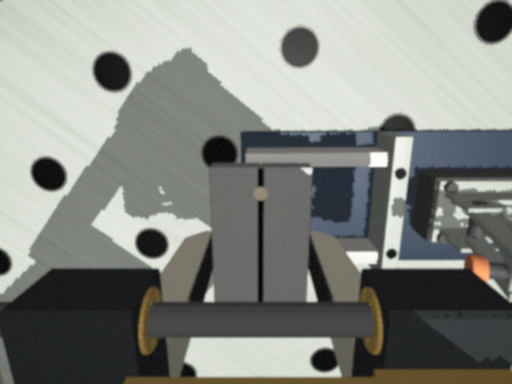

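The wrist view shows the bare face up with joint line and tack. The rest bar's end (245,157), fence face (388,157) and plate corner (242,131) agree with the predicted pixels within about 2 px. I'm lowering the strap.

Request:
servo_tool:
  rows: [0, 0, 0.02, 0, 0.4, 0, 0, 0.04, 0, 0.4, 0, 0, 0.052, 0, 0.4, 0, 0, 0.058, 0, 0.4, 0, 0, 0.061, 0, 0.4, 0, 0, 0.063, 0, 0.4, 0, 0, 0.0635, 0, 0.4]
  force: 40

```text
time: 26.45
ee_pos: [474.5, 3.2, 39.0]
ee_rot: [2.968, 1.028, 0.001]
contact_force: [-0.6, 0.1, -3.8]
opening: 50.0
grasp_force: 40.0
```

Request:
servo_tool:
  rows: [0, 0, 0.001, 0, 0.4, 0, 0, 0.002, 0, 0.4, 0, 0, 0.002, 0, 0.4]
  force: 20

```text
time: 26.75
ee_pos: [474.5, 3.1, 37.1]
ee_rot: [2.968, 1.028, 0.001]
contact_force: [-1.6, 0.5, 1.3]
opening: 49.8
grasp_force: 20.0
```

Request:
servo_tool:
  rows: [0, 0, 0, 0, 0.4, 0, 0, 0, 0, 0.5, 0, 0, 0, 0, 0.56, 0, 0, 0, 0, 0.62, 0, 0, 0, 0, 0.72, 0, 0, -0.01, 0, 0.75, 0, 0, -0.03, 0, 0.75, 0, 0, -0.06, 0, 0.75]
  force: 3

```text
time: 27.55
ee_pos: [473.5, 3.2, 96.8]
ee_rot: [-2.968, -1.028, 0.003]
contact_force: [0.1, 0.2, 0.1]
opening: 69.8
grasp_force: 0.0
```

```bash
cat > fx.py <<'E'
from shot import *
H=np.array([514.5,-49.3,0]);fx=np.array([.6184,-.7859,0]);fy=np.array([.7859,.6184,0])
def F(x,y,z): return H+x*fx+y*fy+[0,0,z]
def toF(P): d=np.asarray(P)-H; return d@fx,d@fy
def strap(cams=('top','scene','wrist'),z=47):
    for c in cams:
        p=vision.read_camera(c)
        for d in vision.silhouettes('strap',p)[:3]:
            r=rect(p,d['region'],z);f=toF([*r[0],0])
            if abs(f[0])<110 and abs(f[1])<80: print(c,round(d['conf'],2),d['region'].sum(),'fix xy',np.round(f,1),r[1],r[2])
E
python3 - <<'E'
from fx import *
strap()
P=F(-110,0,110);go(*P,38.2); print(robot.observe()['qpos'])
E
```

```text
top 0.56 27 fix xy [-76.6 -34.8] (7.41674280166626, 24.386642456054688) 43.91490936279297
scene 0.73 385 fix xy [-65.1  10.6] (105.36494445800781, 51.21094512939453) 37.96107482910156
wrist 0.66 9072 fix xy [-65.4   2.7] (90.618408203125, 49.55706787109375) 38.05113220214844
shift m [-0.0005, -0.0436, -0.014] turn -90.0 cur yaw -51.8 pos [473.9   3.2  96. ] t 27.85
[-0.  -0.3  2.   0.   1.4  0.9]
```

Request:
servo_tool:
  rows: [0, -0.006, -0.005, -8, 0.5, 0, -0.012, -0.01, -16, 0.3, 0, -0.018, -0.014, -24, 0.1, 0, -0.024, -0.014, -32, 0, 0, -0.03, -0.014, -40, 0, 0, -0.036, -0.014, -48, 0, 0, -0.04, -0.014, -56, 0, 0, -0.0436, -0.014, -64, 0]

```text
time: 28.65
ee_pos: [446.7, 37.6, 109.6]
ee_rot: [-1.965, -2.45, 0.002]
contact_force: [0.6, -0.9, 0.2]
opening: 10.0
grasp_force: 0.0
```

Request:
servo_tool:
  rows: [0, 0, 0, -8, 0, 0, 0, 0, -16, 0, 0, 0, 0, -24, 0, 0, 0, 0, -26, 0, 0, 0, 0, -26, 0]

```text
time: 29.15
ee_pos: [446.9, 37.4, 109.7]
ee_rot: [-1.371, -2.825, 0.001]
contact_force: [0.4, -0.1, -0.6]
opening: 0.4
grasp_force: 0.0
```

```bash
python3 - <<'E'
from fx import *
strap(('wrist','scene'))
P=F(-112,0,28);go(*P,38.2)
E
```

```text
wrist 0.82 2585 fix xy [-68.5   2.6] (90.22560119628906, 52.689537048339844) 38.21799087524414
wrist 0.44 1411 fix xy [-41.2 -19. ] (88.84831237792969, 146.48068237304688) 20.791316986083984
scene 0.85 390 fix xy [-65.1   8.3] (108.91934204101562, 51.21095275878906) 37.961097717285156
shift m [0.0022, -0.0006, 0.0823] turn -0.07 cur yaw 38.13 pos [447.1  37.4 110.3] t 29.35
```

Request:
servo_tool:
  rows: [0.002, 0.0015, 0.03, 0, 0, 0.002, 0.0015, 0.06, 0, 0, 0.002, 0.0015, 0.075, 0, 0, 0.002, 0.0015, 0.081, 0, 0, 0.002, 0.0015, 0.081, 0, 0]

```text
time: 29.85
ee_pos: [447.2, 39.9, 29.6]
ee_rot: [-1.372, -2.825, 0.0]
contact_force: [-0.4, 0.8, 0.4]
opening: 0.6
grasp_force: 0.0
```

Request:
servo_tool:
  rows: [-0.006, 0, 0, 0, 0, -0.011, 0, 0, 0, 0, -0.016, 0, 0, 0, 0, -0.021, 0, 0, 0, 0, -0.027, 0, 0, 0, 0, -0.034, 0, 0, 0, 0, -0.041, 0, 0, 0, 0, -0.046, 0, 0, 0, 0]

```text
time: 30.65
ee_pos: [476.3, 3.6, 30.6]
ee_rot: [1.373, 2.826, 0.002]
contact_force: [-4.6, 6.6, 7.0]
opening: 0.6
grasp_force: 3.6
```

```bash
python3 - <<'E'
from fx import *
s=robot.observe();print('tool fix',toF(s['ee_pos']),s['contact_force'])
strap(('wrist','scene'))
E
```

```text
tool fix (np.float64(-65.18947884783329), np.float64(2.7036618984936336)) [-4.6  6.6  7. ]
scene 0.81 329 fix xy [-30.4  12.1] (101.8597412109375, 50.973331451416016) 35.03130340576172
```

Request:
servo_tool:
  rows: [0, 0, 0, 0, 0, 0, 0, 0, 0, 0]

```text
time: 31.05
ee_pos: [475.6, 3.8, 29.7]
ee_rot: [1.372, 2.826, -0.0]
contact_force: [-0.3, -0.4, -0.1]
opening: 0.4
grasp_force: 0.0
```

```bash
python3 - <<'E'
from fx import *
s=robot.observe();print('tool fix',toF(s['ee_pos']),s['ee_pos'],s['contact_force'],s['torque'])
strap(('scene','scene','top'))
p=vision.read_camera('wrist');g=p['frame'].astype(int).mean(2).astype(int)
for r in range(90,300,10): print(r,g[r,130:390:10])
print('fence face ends px',proj(p,[F(25,-55,44),F(25,55,44),F(-30.4-25,-45,47),F(-30.4-25,45,47),F(-30.4+25,-45,47),F(-30.4+25,45,47)]).round().tolist())
E
```

```text
tool fix (np.float64(-65.76623429586887), np.float64(2.2658619712899775)) [475.6   3.8  29.7] [-0.3 -0.4 -0.1] [-0.   0.1 -0. ]
scene 0.8 344 fix xy [-28.8  10.2] (103.84941101074219, 49.830665588378906) 41.77037048339844
scene 0.79 309 fix xy [-29.8  12.3] (99.5108413696289, 48.64236068725586) 39.07669448852539
90 [130 231 226 225 188 179 222 224 228 227 227 230 227 228 131 131 133 132
 133 131 131 134 134 129 126 132]
100 [200 226 227 227 231 225 223 224 230 226 227 226 227 139 132 132 130 133
 132 127 133 137 132 128 133 135]
110 [229 228 228 230 225 223 226 229 227 228 229 228 186 132 133 130 133 132
 129 135 135 132 131 131 131 137]
120 [197 227 225 226 223 226 230 224 228 229 227 225 131 133 131 131 132 132
 135 133 131 131 133 129 135 133]
130 [129 171 229 227 221 226 228 228 228 225 227 130 131 130 130 135 133 135
 131 131 127 132 129 134 138 133]
140 [133 132 131 221 225 228 225 228 228 206 132 129 132 132 135 131 131 133
 131 132 131 133 139 137 133 132]
150 [131 132 130 131 229 224 228 228 228 130 134 129 130 136 130 131 131 134
  92  92 135 137 138 134 133 136]
160 [134 1
[... 959 characters left out ...]
 152 154  54 194 181 191 134]
250 [197 128 132 130 119 151  87  51  43  49 119 117 123  33 119 119 119  46
  90 148 155  70 130 130 135 135]
260 [222 192 196 228 112 151  99  56  46  46 119 121 119  33 119 121 116  46
  92 150 145 144 227 230 230 228]
270 [226 226  41  41  28  37  30  29  32  30  32  30  29  43  35  30  31  25
  25  32  35  37  44  38  41 229]
280 [229 109  28  23  29  27  31  33  27  24  28  32  30  50  30  29  29  30
  27  32  26  28  28  29  30  89]
290 [209  32  26  28  31  33  31  31  29  32  28  30  29  56  32  28  27  32
  29  32  27  28  27  27  31  30]
fence face ends px [[161.0, 400.0], [351.0, 400.0], [165.0, 279.0], [345.0, 279.0], [173.0, 361.0], [338.0, 361.0]]
```

Request:
servo_tool:
  rows: [-0.004, 0, 0, 0, 0, -0.008, 0, 0, 0, 0, -0.012, 0, 0, 0, 0, -0.016, 0, 0, 0, 0, -0.02, 0, 0, 0, 0, -0.023, 0, 0, 0, 0, -0.025, 0, 0, 0, 0, -0.025, 0, 0, 0, 0]

```text
time: 32.2
ee_pos: [491.3, -16.2, 29.6]
ee_rot: [1.372, 2.826, -0.0]
contact_force: [-0.1, -0.6, -0.2]
opening: 0.6
grasp_force: 0.0
```

Request:
servo_tool:
  rows: [-0.001, 0, 0, 0, 0, -0.002, 0, 0, 0, 0, -0.003, 0, 0, 0, 0, -0.003, 0, 0, 0, 0]

```text
time: 32.6
ee_pos: [493.0, -18.3, 29.6]
ee_rot: [1.372, 2.826, -0.0]
contact_force: [-1.8, 1.0, -0.2]
opening: 0.6
grasp_force: 0.9
```

```bash
python3 - <<'E'
from fx import *
s=robot.observe();print('tool fix',toF(s['ee_pos']),s['contact_force'],np.dot(s['contact_force'],fx))
strap(('scene','scene','top'))
E
```

```text
tool fix (np.float64(-37.658272033792635), np.float64(2.3099202093154605)) [-1.8  1.  -0.2] -1.8696543987105785
scene 0.72 2271 fix xy [ 43.  -55.2] (339.9462890625, 241.86058044433594) 36.603633880615234
scene 0.6 372 fix xy [-4.  11.8] (108.1937484741211, 54.118778228759766) 35.95879364013672
scene 0.89 341 fix xy [-2.6 10.2] (105.13258361816406, 50.12639236450195) 38.34911346435547
```

Request:
servo_tool:
  rows: [-0.001, 0, 0, 0, 0, -0.002, 0, 0, 0, 0, -0.002, 0, 0, 0, 0, -0.002, 0, 0, 0, 0]

```text
time: 33.3
ee_pos: [494.0, -19.6, 29.6]
ee_rot: [-1.372, -2.825, -0.0]
contact_force: [-3.9, 4.3, 2.6]
opening: 0.6
grasp_force: 3.2
```

Request:
servo_tool:
  rows: [-0.001, 0, 0, 0, 0, -0.0015, 0, 0, 0, 0, -0.0015, 0, 0, 0, 0, -0.0015, 0, 0, 0, 0]

```text
time: 33.7
ee_pos: [494.0, -19.7, 29.7]
ee_rot: [-1.37, -2.823, -0.002]
contact_force: [-15.1, 14.3, 10.2]
opening: 0.5
grasp_force: 10.4
```

The strap is hard against the fence: 20 N, and the tool's x is as predicted. I'll back off and check.

Request:
servo_tool:
  rows: [0.002, 0, 0, 0, 0, 0.006, 0, 0, 0, 0, 0.015, 0, 0, 0, 0, 0.03, 0, 0, 0, 0, 0.05, 0, 0, 0, 0, 0.06, 0, -0.02, 0, 0, 0.06, 0, -0.05, 0, 0, 0.06, 0, -0.09, 0, 0]

```text
time: 34.5
ee_pos: [456.4, 27.1, 119.5]
ee_rot: [-1.37, -2.825, 0.002]
contact_force: [0.4, -0.8, 0.4]
opening: 0.6
grasp_force: 0.0
```

```bash
python3 - <<'E'
from fx import *
s=robot.observe();print('tool fix',toF(s['ee_pos']),s['ee_pos'],s['contact_force'])
strap(('scene','scene','wrist','top'))
P=F(75,0,200);go(*P,38.2)
p=vision.read_camera('wrist')
for q in ('handle_grip','spindle','clamp_arm','fence'):
    for d in vision.spot_in(q,p)[:1]: print(q,d['conf'],np.round(toF(d['xyz']),1),d['xyz'][2])
E
```

```text
tool fix (np.float64(-95.9741144038366), np.float64(1.6072626902982563)) [456.4  27.1 119.5] [ 0.4 -0.8  0.4]
scene 0.63 377 fix xy [-1.3  9.8] (105.40122985839844, 49.87716293334961) 38.39469909667969
scene 0.33 2347 fix xy [ 48.1 -60. ] (345.68414306640625, 242.7873077392578) 38.18984603881836
scene 0.85 374 fix xy [-1.  10.4] (105.64368438720703, 49.16745376586914) 38.41747283935547
wrist 0.69 6003 fix xy [-14.5  -0.7] (94.66909790039062, 163.02151489257812) 38.55674362182617
wrist 0.54 45 fix xy [-20.8   3.2] (0.8228440880775452, 20.395889282226562) 38.208152770996094
shift m [-0.1697, -0.002, -0.0818] turn 0.01 cur yaw 38.21 pos [457.4  26.3 118.4] t 34.9
handle_grip 0.73 [-63.   -0.6] 11.1
fence 0.69 [-65.2  -1. ] 9.4
```

```bash
python3 - <<'E'
from fx import *
p=vision.read_camera('wrist');g=cv2.cvtColor(p['frame'],cv2.COLOR_RGB2GRAY).astype(float)
def scan(x,z,lo,hi,st=1.0):
    ys=np.arange(lo,hi,st);pts=proj(p,[F(x,y,z) for y in ys]).astype(np.float32)
    v=cv2.remap(g.astype(np.float32),pts[None,:,0],pts[None,:,1],cv2.INTER_LINEAR)[0]
    return ys,v,pts
for x,z in ((-10,47),(-18,47),(29,44),(33,44)):
    for lo,hi in ((-64,-34),(34,64)):
        ys,v,pts=scan(x,z,lo,hi);print(x,'px',pts[0].round(),pts[-1].round());print(' ',dict(zip(ys.astype(int).tolist(),v.astype(int).tolist())))
E
```

```text
-10 px [179. 302.] [215. 302.]
  {-64: 25, -63: 22, -62: 19, -61: 21, -60: 22, -59: 21, -58: 19, -57: 22, -56: 27, -55: 19, -54: 19, -53: 20, -52: 21, -51: 23, -50: 19, -49: 23, -48: 22, -47: 23, -46: 22, -45: 19, -44: 17, -43: 23, -42: 23, -41: 21, -40: 24, -39: 21, -38: 20, -37: 22, -36: 22, -35: 19}
-10 px [299. 302.] [334. 302.]
  {34: 22, 35: 17, 36: 21, 37: 20, 38: 22, 39: 24, 40: 24, 41: 21, 42: 21, 43: 18, 44: 21, 45: 23, 46: 21, 47: 23, 48: 20, 49: 20, 50: 20, 51: 20, 52: 18, 53: 21, 54: 22, 55: 21, 56: 17, 57: 18, 58: 19, 59: 21, 60: 19, 61: 21, 62: 22, 63: 21}
-18 px [179. 294.] [214. 294.]
  {-64: 20, -63: 18, -62: 18, -61: 20, -60: 21, -59: 21, -58: 21, -57: 23, -56: 22, -55: 23, -54: 21, -53: 21, -52: 22, -51: 22, -50: 16, -49: 20, -48: 20, -47: 22, -46: 22, -45: 20, -44: 23, -43: 23, -42: 21, -41: 20, -40: 20, -39: 22, -38: 20, -37: 20, -36: 24, -35: 22}
-18 px [299. 294.] [335. 294.]
  {34: 21, 35: 24, 36: 19, 37: 21, 38: 20, 39: 21, 40: 22, 41: 22, 42: 25, 43: 19, 44: 21, 45: 22, 46: 21, 47: 24, 48: 22, 49: 24, 50: 24, 51: 23, 52: 20, 53: 24, 54: 22, 55: 20, 56: 21, 
[... 507 characters left out ...]
 29, 49: 29, 50: 32, 51: 31, 52: 28, 53: 29, 54: 31, 55: 30, 56: 31, 57: 32, 58: 29, 59: 29, 60: 31, 61: 30, 62: 30, 63: 32}
33 px [183. 343.] [217. 343.]
  {-64: 28, -63: 28, -62: 29, -61: 28, -60: 32, -59: 28, -58: 30, -57: 32, -56: 31, -55: 31, -54: 29, -53: 32, -52: 32, -51: 31, -50: 32, -49: 33, -48: 31, -47: 29, -46: 29, -45: 29, -44: 29, -43: 30, -42: 29, -41: 31, -40: 31, -39: 31, -38: 30, -37: 31, -36: 32, -35: 31}
33 px [297. 343.] [330. 343.]
  {34: 29, 35: 29, 36: 31, 37: 33, 38: 30, 39: 27, 40: 28, 41: 31, 42: 33, 43: 29, 44: 30, 45: 31, 46: 29, 47: 32, 48: 31, 49: 30, 50: 30, 51: 30, 52: 32, 53: 30, 54: 32, 55: 32, 56: 30, 57: 32, 58: 28, 59: 28, 60: 30, 61: 31, 62: 26, 63: 28}
```

Request:
servo_tool:
  rows: [0, 0, -0.04, 0, 0, 0, 0, -0.08, 0, 0, -0.03, -0.002, -0.082, 0, 0, -0.07, -0.002, -0.082, 0, 0, -0.11, -0.002, -0.082, 0, 0, -0.14, -0.002, -0.082, 0, 0, -0.158, -0.002, -0.082, 0, 0, -0.158, -0.002, -0.082, 0, 0]

```text
time: 36.0
ee_pos: [554.7, -100.4, 200.9]
ee_rot: [-1.374, -2.824, 0.001]
contact_force: [-0.5, -0.7, -1.1]
opening: 0.4
grasp_force: 0.0
```

```bash
python3 - <<'E'
from fx import *
s=robot.observe();print('tool fix',toF(s['ee_pos']),s['ee_pos'])
p=vision.read_camera('wrist');g=cv2.cvtColor(p['frame'],cv2.COLOR_RGB2GRAY).astype(np.float32)
def scan(x,z,lo,hi):
    ys=np.arange(lo,hi,1.);pts=proj(p,[F(x,y,z) for y in ys]).astype(np.float32)
    v=cv2.remap(g,pts[None,:,0],pts[None,:,1],cv2.INTER_LINEAR)[0];return ys.astype(int),v.astype(int),pts
for x,z in ((-10,47),(-18,47),(29,44),(33,44)):
    for lo,hi in ((-62,-36),(36,62)):
        ys,v,pts=scan(x,z,lo,hi);print(x,'y from',lo,'px',pts[0].round());print('  ',v)
# along x at y=+-20 : back edge of strap
xs=np.arange(-35,-15,1.)
for y in (-25,25):
    pts=proj(p,[F(x,y,47) for x in xs]).astype(np.float32);print('back edge y',y,cv2.remap(g,pts[None,:,0],pts[None,:,1],cv2.INTER_LINEAR)[0].astype(int))
strap(('wrist','scene'))
for d in vision.spot_in('handle_grip',p)[:1]: print(d['conf'],np.round(toF(d['xyz']),1),d['xyz'][2])
E
```

```text
tool fix (np.float64(65.00852876967626), np.float64(0.031426658400381086)) [ 554.7 -100.4  200.9]
-10 y from -62 px [193. 100.]
   [104 104 103 102 104 100 106 106 108 105  99  83  63  46  41  38  39  47
  83 139 187 210 215 216 216 217]
-10 y from 36 px [299. 100.]
   [ 92  92  92  90  91  91  91  91  90  91  90  91  99 106 107 109 108 108
 107 106 107 109 110 111 113 112]
-18 y from -62 px [192.  91.]
   [109 109 106 107 105 105 105 105 104 103 100  85  62  44  39  40  44  60
 100 153 194 212 216 216 215 215]
-18 y from 36 px [299.  91.]
   [ 92  93  93  92  93  94  95  94  93  91  90  93 104 108 109 108 108 108
 108 109 109 109 108 107 107 106]
29 y from -62 px [195. 142.]
   [162 136 116 110 106 103 106 109 107 107 110 106 108 108 108 109 109 107
 108 109 107 108 110 110 108 100]
29 y from 36 px [297. 142.]
   [109 110 111 110 110 110 111 111 110 111 111 111 111 110 111 108  95  71
  45  38  60  80  99 105 107 108]
33 y from -62 px [196. 146.]
   [163 134 114 110 107 107 107 109 112 108 108 109 109 108 108 107 107 109
 107 107 107 107 107 110 109 107]
33 y from 36 px [297. 146.]
   [106 107 106 106 107 106 106 107 105 106 107 106 106 106 106 103  92  67
  35  17  25  51  77  95 105 109]
back edge y -25 [ 95  93  94  92  93  89  79  65  92 147 190 207 212 211 211 212 212 213
 213 213]
back edge y 25 [80 73 59 48 43 43 40 43 56 78 90 93 92 94 95 94 94 93 92 93]
wrist 0.75 5190 fix xy [-1.9  2.8] (90.62098693847656, 49.673011779785156) 38.13398361206055
scene 0.74 414 fix xy [-2.5 12.3] (109.35753631591797, 53.22895431518555) 38.43960189819336
0.46 [85.7 -4.2] 116.0
```

```bash
python3 - <<'E'
from fx import *
p=vision.read_camera('wrist');f=p['frame'].astype(np.float32)
def scan(x,z,ys):
    pts=proj(p,[F(x,y,z) for y in ys]).astype(np.float32)
    return np.array([cv2.remap(f[:,:,c].copy(),pts[None,:,0],pts[None,:,1],cv2.INTER_LINEAR)[0] for c in (0,2)]).astype(int)
for x,z in ((-60,35),(-50,35),(-40,35)):
    for ys in (np.arange(-52,-24),np.arange(24,52)):
        r=scan(x,z,ys);print('bar x',x,'y0',ys[0]);print(' R',r[0]);
r=scan(31,44,np.arange(-66,-44));print('fence R-B from -66',r[0],r[1]-r[0])
r=scan(31,44,np.arange(44,66));print('fence from 44',r[0],r[1]-r[0])
r=scan(-78,8,np.arange(-66,-44));print('plate from -66',r[0],r[1]-r[0])
r=scan(-78,8,np.arange(44,66));print('plate from 44',r[0],r[1]-r[0])
E
```

```text
bar x -60 y0 -52
 R [ 70  70  81  87  89  94 129 193 233 242 243 243 243 244 244 241 223 159
  98  66  56  58  70  80  85  87  87  87]
bar x -60 y0 24
 R [ 62  49  42  41  50  65  81 106 124 133 129 129 129 130 132 130 112  79
  49  38  37  33  36  41  58  83  98 101]
bar x -50 y0 -52
 R [112  90  86  88  88  94 123 180 227 242 244 244 245 245 244 242 225 175
 108  69  55  60  75  86  83  84  86  86]
bar x -50 y0 24
 R [ 83  79  83  81  82  91 123 184 225 228 197 151 132 131 130 128 117  87
  54  38  36  34  40  41  56  80  97 106]
bar x -40 y0 -52
 R [115  96  88  87  88  91 126 192 234 243 245 245 245 245 244 241 224 163
  98  67  52  60  74  83  83  87  86  84]
bar x -40 y0 24
 R [ 80  82  83  82  77  79  96 119 136 135 132 130 130 130 132 127 113  78
  49  37  36  35  36  40  55  77  94 103]
fence R-B from -66 [191 192 191 188 180 157 128 111 103 100 101 105 107 108 108 107 107 107
 106 108 108 108] [-5 -6 -4 -5 -5 -3 -2 -1 -2 -2 -2 -2 -1 -2 -2 -2 -2 -2 -1 -2 -3 -3]
fence from 44 [107 106 105 106 108 105 104 103  91  68  37  16  31  58  85  98 105 108
 106 108 106 105] [-2 -2 -1 -2 -3 -1  0 -2 -2 -2 -1  3  0 -2 -3 -1 -3 -3 -2 -3 -3 -2]
plate from -66 [101 104 102 103 103 105 104 103  95  77  53  39  36  36  37  40  63 100
 140 175 208 231] [-2 -3 -2 -2 -2 -3 -1 -1 -1  2  9 12 14 13 13 13  7  2 -3 -5 -6 -5]
plate from 44 [ 88  57  41  39  38  33  36  45  73 111 148 171 184 189 192 191 190 189
 189 189 189 189] [ 3  6 13 15 14 17 15 13  4  0 -4 -5 -4 -5 -5 -4 -5 -4 -4 -3 -4 -4]
```

Bars and plate edges in the wrist view agree that the fixture's y-centre is 2.2 mm lower than I had, which puts the strap about 4.4 mm off centre. I'll nudge its end, then seat it again.

Request:
servo_tool:
  rows: [0.012, 0.012, 0, 8.5, 0, 0.024, 0.024, 0, 17, 0, 0.036, 0.036, 0, 25.5, 0, 0.048, 0.048, 0, 34, 0, 0.058, 0.06, 0, 42.5, 0, 0.065, 0.07, 0, 51, 0, 0.065, 0.07, 0, 59.5, 0, 0.065, 0.07, 0, 68, 0]

```text
time: 37.15
ee_pos: [568.8, -4.0, 201.8]
ee_rot: [2.722, 1.569, 0.0]
contact_force: [0.1, 0.2, -0.2]
opening: 0.5
grasp_force: 0.0
```

Request:
servo_tool:
  rows: [0, 0, 0.02, 8.5, 0, 0, 0, 0.045, 17, 0, 0, 0, 0.06, 22, 0, 0, 0, 0.06, 22, 0]

```text
time: 37.55
ee_pos: [567.8, -4.4, 139.7]
ee_rot: [-2.968, -1.026, 0.004]
contact_force: [0.4, -0.4, 0.6]
opening: 0.7
grasp_force: 0.0
```

```bash
sed -i 's/^H=.*;fx=/H=np.array([514.5-2.2*.7859,-49.3-2.2*.6184,0]);fx=/' fx.py; python3 - <<'E'
from fx import *
s=robot.observe();print('tool fix',toF(s['ee_pos']),s['ee_pos'],s['time'])
go(*F(0,68,40),-51.8)
E
```

```text
tool fix (np.float64(-2.2894910637015418), np.float64(71.87048325247954)) [567.8  -4.4 139.7] 37.55
shift m [-0.0036, 0.0025, 0.0997] turn -0.05 cur yaw -51.85 pos [567.8  -4.4 139.7] t 37.55
```

Request:
servo_tool:
  rows: [-0.0036, 0.002, 0.04, 0, 0, -0.0036, 0.002, 0.075, 0, 0, -0.0036, 0.002, 0.092, 0, 0, -0.0036, 0.002, 0.0997, 0, 0, -0.0036, 0.002, 0.0997, 0, 0]

```text
time: 38.05
ee_pos: [567.6, -8.5, 42.4]
ee_rot: [-2.968, -1.03, -0.0]
contact_force: [-0.6, -0.4, 0.8]
opening: 0.5
grasp_force: 0.0
```

Request:
servo_tool:
  rows: [-0.002, 0, 0, 0, 0, -0.005, 0, 0, 0, 0, -0.007, 0, 0, 0, 0, -0.009, 0, 0, 0, 0, -0.0105, 0, 0, 0, 0, -0.0105, 0, 0, 0, 0]

```text
time: 38.65
ee_pos: [559.1, -15.2, 42.1]
ee_rot: [2.969, 1.028, 0.0]
contact_force: [-0.0, -0.5, 0.3]
opening: 0.5
grasp_force: 0.0
```

```bash
python3 - <<'E'
from fx import *
s=robot.observe();print('tool fix',toF(s['ee_pos']),s['ee_pos'],s['contact_force'])
strap(('wrist','scene'))
E
```

```text
tool fix (np.float64(0.7959352625796083), np.float64(58.28032376066251)) [559.1 -15.2  42.1] [-0.  -0.5  0.3]
wrist 0.66 531 fix xy [-1.3 15.1] (78.94091796875, 48.851234436035156) 38.1800537109375
scene 0.58 55 fix xy [ 4.8 21.2] (89.15865325927734, 36.012596130371094) 76.54724884033203
scene 0.57 54 fix xy [ 63.6 -62.6] (130.9740753173828, 21.445552825927734) 20.32703399658203
```

Request:
servo_tool:
  rows: [-0.001, 0, 0, 0, 0, -0.002, 0, 0, 0, 0, -0.0023, 0, 0, 0, 0, -0.0023, 0, 0, 0, 0]

```text
time: 39.25
ee_pos: [557.3, -16.6, 41.9]
ee_rot: [-2.969, -1.028, -0.0]
contact_force: [1.7, 1.4, -1.7]
opening: 0.6
grasp_force: 0.9
```

Request:
servo_tool:
  rows: [0.004, 0, 0, 0, 0, 0.012, 0, -0.005, 0, 0, 0.018, 0, -0.04, 0, 0, 0.018, 0, -0.09, 0, 0, 0.018, 0, -0.13, 0, 0, 0.018, 0, -0.13, 0, 0]

```text
time: 39.85
ee_pos: [573.8, -5.2, 178.7]
ee_rot: [2.965, 1.027, 0.012]
contact_force: [-0.6, -0.7, -0.5]
opening: 0.3
grasp_force: 0.0
```

```bash
python3 - <<'E'
from fx import *
s=robot.observe();print('tool fix',toF(s['ee_pos']),s['ee_pos'],s['time'])
strap(('wrist','wrist','scene'))
go(*F(-90,0,172),38.2)
E
```

```text
tool fix (np.float64(2.0185069274728673), np.float64(76.10563579135024)) [573.8  -5.2 178.7] 39.85
wrist 0.74 1128 fix xy [-1.5  4.2] (91.41127014160156, 49.192848205566406) 38.0937614440918
wrist 0.89 1144 fix xy [-1.3  4.7] (92.09951782226562, 49.43273162841797) 39.28950500488281
scene 0.79 345 fix xy [-0.8  9.7] (104.85912322998047, 47.493492126464844) 40.044429779052734
shift m [-0.0738, -0.0904, -0.0013] turn -89.99 cur yaw -51.79 pos [571.   -5.3 170.4] t 40.15
```

Request:
servo_tool:
  rows: [-0.01, -0.012, 0, -8.5, 0, -0.02, -0.025, 0, -17, 0, -0.03, -0.038, 0, -25.5, 0, -0.042, -0.052, 0, -34, 0, -0.054, -0.066, 0, -42.5, 0, -0.064, -0.08, 0, -51, 0, -0.074, -0.09, 0, -59.5, 0, -0.074, -0.09, 0, -68, 0]

```text
time: 40.95
ee_pos: [456.3, 19.8, 171.2]
ee_rot: [-1.878, -2.518, 0.001]
contact_force: [0.6, 0.4, -0.3]
opening: 0.6
grasp_force: 0.0
```

Request:
servo_tool:
  rows: [0, 0, 0.045, -8.5, 0, 0, 0, 0.09, -17, 0, 0, 0, 0.125, -22, 0, 0, 0, 0.141, -22, 0, 0, 0, 0.141, -22, 0]

```text
time: 41.45
ee_pos: [455.8, 19.6, 27.8]
ee_rot: [-1.37, -2.822, 0.004]
contact_force: [-0.5, 0.3, 0.3]
opening: 0.6
grasp_force: 0.0
```

```bash
python3 - <<'E'
from fx import *
s=robot.observe();print('tool fix',toF(s['ee_pos']),s['ee_pos'],s['time'])
go(*F(-36,1,30),38.2)
E
```

```text
tool fix (np.float64(-90.41920524900299), np.float64(-1.3577224059358928)) [455.8  19.6  27.8] 41.45
shift m [-0.0544, 0.0024, -0.0024] turn -0.01 cur yaw 38.19 pos [455.8  19.6  27.8] t 41.45
```

Request:
servo_tool:
  rows: [-0.015, 0.002, -0.001, 0, 0, -0.03, 0.002, -0.001, 0, 0, -0.042, 0.002, -0.001, 0, 0, -0.049, 0.002, -0.001, 0, 0, -0.052, 0.002, -0.001, 0, 0, -0.054, 0.002, -0.001, 0, 0, -0.055, 0.002, -0.001, 0, 0, -0.055, 0.002, -0.001, 0, 0]

```text
time: 42.25
ee_pos: [492.1, -21.2, 32.2]
ee_rot: [-1.37, -2.822, -0.002]
contact_force: [-14.0, 12.3, 12.2]
opening: 0.2
grasp_force: 9.2
```

Request:
servo_tool:
  rows: [0, 0, 0, 0, 0, -0.001, 0, 0, 0, 0, -0.001, 0, 0, 0, 0]

```text
time: 42.55
ee_pos: [492.1, -21.3, 32.2]
ee_rot: [-1.369, -2.821, -0.003]
contact_force: [-20.2, 19.3, 16.2]
opening: 0.2
grasp_force: 13.7
```

Seated firmly on the fence again. Backing off, then over to the handle.

Request:
servo_tool:
  rows: [0.003, 0, 0, 0, 0, 0.01, 0, 0, 0, 0, 0.025, 0, 0, 0, 0, 0.04, 0, -0.02, 0, 0, 0.045, 0, -0.065, 0, 0, 0.045, 0, -0.115, 0, 0, 0.04, 0, -0.16, 0, 0, 0.0, 0, -0.17, 0, 0]

```text
time: 43.35
ee_pos: [494.1, -21.2, 208.3]
ee_rot: [1.365, 2.822, 0.005]
contact_force: [0.6, -0.5, -0.3]
opening: 0.3
grasp_force: 0.0
```

Request:
servo_tool:
  rows: [-0.04, 0, 0, 0, 0, -0.08, 0, 0, 0, 0, -0.1, 0, 0, 0, 0, -0.1, 0, 0, 0, 0]

```text
time: 43.75
ee_pos: [556.1, -102.8, 201.2]
ee_rot: [-1.374, -2.824, 0.001]
contact_force: [-0.6, 0.1, -0.4]
opening: 0.4
grasp_force: 0.0
```

```bash
python3 - <<'E'
from fx import *
s=robot.observe();print('tool fix',toF(s['ee_pos']),s['ee_pos'],s['time'])
strap(('wrist','scene'))
p=vision.read_camera('wrist');f=p['frame'].astype(np.float32)
def scan(pts3):
    pts=proj(p,pts3).astype(np.float32);return cv2.remap(f[:,:,0].copy(),pts[None,:,0],pts[None,:,1],cv2.INTER_LINEAR)[0].astype(int)
for y in (-30,30): print('back edge',y,scan([F(x,y,47) for x in np.arange(-36,-16)]))
for y in (-36,-22,24,36): print('front/fence x 16..34',y,scan([F(x,y,46) for x in np.arange(12,36)]))
for x in (-10,): print('ends',scan([F(x,y,47) for y in np.arange(-54,-36)]),scan([F(x,y,47) for y in np.arange(38,56)]))
go(*F(70,0,150),38.2)
E
```

```text
tool fix (np.float64(67.76851653150396), np.float64(1.8003900497269893)) [ 556.1 -102.8  201.2] 43.75
wrist 0.89 5409 fix xy [-1.1  2.3] (90.42404174804688, 50.30146026611328) 38.09378433227539
scene 0.63 378 fix xy [-1.7 11.4] (104.36605834960938, 50.318599700927734) 38.87522506713867
back edge -30 [ 78  76  78  79  80  78  81  78  81 101 152 196 211 212 213 214 213 214
 214 213]
back edge 30 [81 71 64 61 60 60 59 59 62 67 78 90 94 93 93 95 93 93 92 93]
front/fence x 16..34 -36 [ 91  91  91  91  90  90  90  93  92  91  89  91  98 106 108 106 106 105
 109 110 107 106  96  75]
front/fence x 16..34 -22 [ 91  92  90  91  93  92  90  92  92  89  90  92  97 106 107 109 108 106
 108 109 108 105  95  76]
front/fence x 16..34 24 [ 91  89  91  91  90  90  90  90  91  90  89  91  96 103 108 107 108 106
 104 106 104 102  92  73]
front/fence x 16..34 36 [ 91  91  90  91  93  91  89  90  90  89  90  89  98 106 110 106 107 106
 105 106 105 104  91  71]
ends [104 103 105 103  98  85  63  41  35  42  73 129 184 211 217 217 217 216] [ 92  92  92  93  93  93  93  92  86  72  56  64  86 102 106 107 106 104]
shift m [-0.0043, -0.0024, 0.0522] turn 0.05 cur yaw 38.25 pos [ 555.2 -100.8  202.2] t 44.0
```

The strap is flush with the fence (no gap at any of four points) and within about 2 mm of centre. Now I'll push the handle.

Request:
servo_tool:
  rows: [-0.002, -0.002, 0.02, 0, 0, -0.002, -0.002, 0.042, 0, 0, -0.0128, -0.002, 0.038, 0, 0, -0.0243, -0.002, 0.0362, 0, 0, -0.036, -0.002, 0.035, 0, 0, -0.0488, -0.002, 0.035, 0, 0, -0.0615, -0.002, 0.0357, 0, 0, -0.0733, -0.002, 0.0392, 0, 0]

```text
time: 44.8
ee_pos: [600.4, -161.8, 163.1]
ee_rot: [1.372, 2.825, 0.0]
contact_force: [-0.3, -0.2, -0.1]
opening: 0.5
grasp_force: 0.1
```

```bash
python3 - <<'E'
from fx import *
s=robot.observe();print('tool fix',toF(s['ee_pos']),s['ee_pos'],s['contact_force'],'Fx',s['contact_force']@fx,s['time'])
p=vision.read_camera('scene')
for d in vision.spot_in('handle_grip',p)[:2]: print(d['conf'],np.round(toF(d['xyz']),1),d['xyz'][2])
for d in vision.silhouettes('handle_grip',p)[:1]:
    m=d['region'];ys,xs=np.nonzero(m);print('mask',xs.min(),xs.max(),ys.min(),ys.max())
r=p['frame'].astype(int);m=(r[:,:,0]>140)&(r[:,:,1]<70)&(r[:,:,2]<70);m[:, :130]=0
ys,xs=np.nonzero(m);print('red',len(xs),xs.min(),xs.max(),ys.min(),ys.max())
print('expected grip px at angles',[proj(p,F(x-1,0,z))[0].round().tolist() for x,z in ((96,163),(119,165),(144,163),(166,154),(183,138),(198,85))])
E
```

```text
tool fix (np.float64(141.5789521493381), np.float64(0.13776659664153515)) [ 600.4 -161.8  163.1] [-0.3 -0.2 -0.1] Fx -0.05494254945092863 44.8
0.62 [75.5 17.3] 26.7
0.61 [141.1  10.6] 129.3
mask 146 177 168 199
red 2 146 148 168 169
expected grip px at angles [[174.0, 169.0], [165.0, 169.0], [156.0, 170.0], [148.0, 174.0], [142.0, 180.0], [139.0, 197.0]]
```

Request:
servo_tool:
  rows: [-0.0096, 0, 0.0048, 0, 0, -0.0193, 0, 0.0115, 0, 0, -0.028, 0, 0.0197, 0, 0, -0.0335, 0, 0.028, 0, 0, -0.0383, 0, 0.0373, 0, 0, -0.0425, 0, 0.049, 0, 0, -0.045, 0, 0.061, 0, 0, -0.046, 0, 0.066, 0, 0]

```text
time: 45.75
ee_pos: [627.5, -196.7, 94.7]
ee_rot: [-1.371, -2.824, 0.0]
contact_force: [-0.1, -0.1, 0.4]
opening: 0.5
grasp_force: 0.0
```

```bash
python3 - <<'E'
from fx import *
s=robot.observe();print('tool fix',toF(s['ee_pos']),s['ee_pos'],s['contact_force'],'Fx',s['contact_force']@fx,s['time'])
p=vision.read_camera('scene')
for d in vision.spot_in('handle_grip',p)[:2]: print(d['conf'],np.round(toF(d['xyz']),1),d['xyz'][2])
r=p['frame'].astype(int);m=(r[:,:,0]>110)&(r[:,:,1]<80)&(r[:,:,2]<80);m[:, :120]=0;m[:,220:]=0
ys,xs=np.nonzero(m);print('red',len(xs),xs.min(),xs.max(),ys.min(),ys.max())
E
```

```text
tool fix (np.float64(185.73106937586914), np.float64(-0.19481553594679027)) [ 627.5 -196.7   94.7] [-0.1 -0.1  0.4] Fx 0.03171378016652109 45.75
0.79 [166.4   8.7] 83.3
red 109 134 209 194 201
```

Request:
servo_tool:
  rows: [0, 0, 0.001, 0, 0, 0, 0, 0.002, 0, 0, 0, 0, 0.003, 0, 0, 0, 0, 0.003, 0, 0]

```text
time: 46.25
ee_pos: [628.0, -196.8, 93.9]
ee_rot: [1.372, 2.826, 0.0]
contact_force: [0.8, 0.3, -0.6]
opening: 0.2
grasp_force: 0.0
```

Request:
servo_tool:
  rows: [0, 0, 0.001, 0, 0, 0, 0, 0.002, 0, 0, 0, 0, 0.002, 0, 0]

```text
time: 46.55
ee_pos: [628.2, -196.9, 92.4]
ee_rot: [1.372, 2.825, 0.0]
contact_force: [-0.7, 1.1, 6.1]
opening: 0.2
grasp_force: 2.8
```

Request:
servo_tool:
  rows: [0, 0, 0.001, 0, 0, 0, 0, 0.002, 0, 0, 0, 0, 0.002, 0, 0]

```text
time: 46.85
ee_pos: [628.5, -196.9, 91.4]
ee_rot: [1.371, 2.824, 0.001]
contact_force: [-2.7, 2.1, 13.0]
opening: 0.1
grasp_force: 6.5
```

Request:
servo_tool:
  rows: [0, 0, -0.02, 0, 0, 0, 0, -0.06, 0, 0, 0, 0, -0.1, 0, 0, 0.01, 0, -0.13, 0, 0, 0.05, 0, -0.14, 0, 0, 0.09, 0, -0.14, 0, 0, 0.09, 0, -0.14, 0, 0]

```text
time: 47.55
ee_pos: [570.7, -123.6, 230.9]
ee_rot: [1.369, 2.826, 0.001]
contact_force: [-0.1, 0.3, -0.4]
opening: 0.6
grasp_force: 0.0
```

```bash
python3 - <<'E'
from fx import *
s=robot.observe();print('tool fix',toF(s['ee_pos']),s['ee_pos'],s['contact_force'],s['time'])
p=vision.read_camera('scene')
r=p['frame'].astype(int);m=(r[:,:,0]>110)&(r[:,:,1]<80)&(r[:,:,2]<80);m[:, :120]=0;m[:,220:]=0
ys,xs=np.nonzero(m);print('red',len(xs),xs.min(),xs.max(),ys.min(),ys.max(), 'exp grip',proj(p,[F(197,0,85),F(217,0,85),F(12,0,47)]).round())
strap(('scene','wrist'))
p=vision.read_camera('wrist')
for q in ('spindle','handle_grip'):
    for d in vision.spot_in(q,p)[:2]: print(q,round(d['conf'],2),np.round(toF(d['xyz']),1),d['xyz'][2])
# copper/orange tip seen?
r=p['frame'].astype(int);m=(r[:,:,0]-r[:,:,2]>60)&(r[:,:,1]>60);ys,xs=np.nonzero(m);print('orange',len(xs),xs.mean() if len(xs) else '',ys.mean() if len(xs) else '','exp pad px',proj(p,F(12,0,52)))
E
```

```text
tool fix (np.float64(93.15185233092463), np.float64(0.3803603386814116)) [ 570.7 -123.6  230.9] [-0.1  0.3 -0.4] 47.55
red 105 133 208 194 201 exp grip [[139. 197.]
 [131. 197.]
 [207. 200.]]
scene 0.54 324 fix xy [-2.6 10.6] (105.00658416748047, 51.407894134521484) 38.32632064819336
wrist 0.84 4446 fix xy [-1.3  2.9] (90.59060668945312, 50.25901412963867) 38.20905303955078
handle_grip 0.6 [118.9   0.5] 84.5
orange 355 260.29295774647886 182.65915492957745 exp pad px [[259.7  89.2]]
```

```bash
python3 -c "
from cell import robot
print(robot.close_job())"
```

```text
the job is handed in; nothing more can be done
None
```

The job is handed in at about 48 s of the 72 s: the strap lies bare face up, flush against the fence and about 2 mm off centre, and the clamp's red handle is level and stayed down after meeting its hard stop at about 13 N. While being turned over, the strap slid about 35 mm up the fingers and swung about 30° in the grip, but it never came loose. I did not directly confirm the pad's contact on the strap, nor re-check the tubes, flask and brush at the end.

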